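# Pack the spotting scope away in its case

## Robot

A 6-joint arm with a two-finger parallel gripper is mounted at the origin on the work surface. World frame = base frame: x ahead of the robot, y to its left, z up, the work surface at z = 0. Lengths are in m, angles in rad, forces in N, time in s.
With the tool pointing down it reaches from about 0.25 to 0.775 m from the base axis. Payload 4 kg.
Tool frame: the origin (TCP) lies midway between the tips of the shut fingers; the grasp point (between the pads) lies 19 mm behind it (grip_point_offset is the distance from the TCP to the grasp point, in m); z points along the fingers, y is the line along which they close (so a half turn about z gives the same grasp; the last joint's range is limited). The gripper opens to 94 mm and grips with 3 to 60 N. Pads are 16 mm wide; open, the fingers measure 119 mm over their backs; the gripper's body (75 mm by 177 mm) begins 78 mm behind the grasp point.
Start: joints at [-1.242, 0.087, 1.371, -0, 1.684, -0.103], TCP at [0.23, -0.5, 0.206] pointing down, gripper open.
Joint ranges: [-3.1, 3.1], [-0.76, 2.03], [0.27, 2.55], [-1.08, 4.22], [0.17, 2.65], [-2.57, 2.57]. Speed limits (rad/s): [2.79, 2.79, 3.14, 3.14, 3.14, 3.14].

## Interface

Orientations are given as [roll, pitch, yaw] about the fixed x, y, z axes, in that order (R = Rz(yaw) Ry(pitch) Rx(roll)).
In Python, from bench import * gives the robot as it stands.
- The arm moves only by the tool carry_out, never from a script. Its argument "commands" is a list of rows, each a list of 6 numbers: the shift along the tool's x, y, z in m, then the turn, a rotation vector about the tool's x, y, z in rad. In form: [[tx, ty, tz, rx, ry, rz], ...]. A call has exactly 5 rows; each row is the pose to reach, as a shift and turn from the pose commanded when the call began, along the tool's axes at that moment; what a row does not reach only later rows make up. A row lasts 1/10 s, in which the tool goes at most 50 mm and 8.59 degrees, less where a joint would pass 70% of its speed; a pose out of reach is approached as far as the arm can. A call with a gripper value outside its range is refused whole. "jaw" is the opening, from 0 (shut) to 1 (fully open), set as the call begins (left out, the last holds). The fingers move at their own pace and stop on an object; the grip force is fixed at half the most. Time passes only in rows, so rows that repeat a pose let the fingers close, or fill a call up. It gives the time, the measured TCP pose, the force, the opening and the grip force at its end, in the units of the state.
- get_obs(): the state, without advancing time (a new reading comes with each control period).
- snapshot(name): name is "side" or "top" or "wrist"; returns a dict with "img" (400x640x3 uint8, red, green, blue), "range_z" (400x640 float32, m along the optical axis (not along the pixel's ray), 0 where there is no reading), "fx", "fy", "cx", "cy" (pixels), "R" (3x3) and "t" (3): a world point X has camera coordinates R X + t. Camera axes: x right, y down, z forward; pixel columns grow to the right and rows downward; lengths in m; the calibration is good to about 2 mm. A picture is of the moment at which its call begins.
- close_job(): hands the job in; it is judged then, once.
The state is a dict: "time": time; "joint_positions": joint angles; "qvel": joint speeds; "joint_torque": joint torques, N m; "tool_pos": TCP position; "ee_rot": TCP orientation; "wrist_force": force on the tool from outside, world axes, zero at the start; "wrist_torque": the same for the moment, N m; "width": finger opening in m; "finger_force": force on a finger pad.
Only numpy, scipy, OpenCV 4.12 (cv2) and the standard library are available. Lean on these libraries where they do the work, as an engineer would, in place of code of your own. Each camera call takes 0.05 s, during which the arm holds its last target. There are 200 camera calls.

## Task

Pack the spotting scope kit into its open wooden case. The orange filter box and the spare eyepiece go into the plain side compartment; the scope, which stands upright, must first be laid down on its side on the green mat and let go, then taken again and laid in the two-saddle cradle with its brass eyepiece end at the end of the case that carries the brass plate. Set the scope and the eyepiece down gently (never let the scope topple, and drop neither), leave the mug, the statuette, the clock and the picture frame where they stand, and let go of everything.

Things in the scene. Friction and masses are not known exactly. Their poses are not given: they have to be found in the camera images.
- scope: Spotting scope, 168 mm, 0.4 kg, upright on its black end on the pad. Origin: centre of that end; z along the tube to the eyepiece. Black eight-sided bell z 0-45 mm, 56 mm across flats, 61 over corners; round blue tube 44 mm diameter z 45-133 (grip here); brass part, also 44 mm, z 133-160; black eyecup, 40 mm, to 168. Mass centre z about 80. Lying, it slopes 3 degrees; flats stop rolling.
- scope_mid (a point): Middle of the scope's blue tube, on its axis, 89 mm from the black end.
- scope_eye (a point): Tip of the scope's eyepiece end, on its axis, 168 mm from the black end.
- eyepiece: Spare eyepiece, black cylinder with an aluminium band and a green lens, 38 mm diameter, 70 mm tall, about 0.15 kg, standing upright on the pad. Origin: centre of its underside; z up along its axis.
- eyepiece_center (a point): Centre of the eyepiece, 35 mm above its underside.
- filters: Orange filter box, rigid and closed, 80 mm long (its x), 30 mm wide (its y), 40 mm tall (z), about 0.12 kg, lying on the green mat, where it takes up the room the scope needs. Origin: centre of its underside.
- filters_center (a point): Centre of the filter box, 20 mm above its underside.
- case: Fixed open wooden case, 212 x 212 x 62 mm, walls 6, floor 8 mm. Origin: centre of its underside. A divider 45 mm high at x = 4 to 10 mm parts it: cradle compartment x -100 to 4, plain side compartment x 10 to 100 mm, both y -100 to 100. The +y end wall carries the brass plate (170 mm wide, on its top and outside).
- cradle (a point): Where the middle of the blue tube comes to lie, along the case's y: (-48, 0, 44) mm in the case frame. The cradle is two wooden 90-degree V saddles 14 mm thick at case y = -27 and +27 mm, reaching 30 mm to each side and up to 36 mm above the case's underside; 40 mm between them is free for fingers. The black bell then hangs just outside the saddle at -y.
- bay (a point): Centre of the floor of the plain side compartment, at (55, 0, 8) mm in the case frame; the compartment is 90 mm (case x) by 200 mm (case y).
- mat: Green mat, fixed, 210 (x) x 250 (y) x 4 mm. Origin: centre of its underside.
- pad: Red-brown desk pad, fixed, 230 (x) x 240 (y) x 6 mm, on which scope, eyepiece, mug and statuette stand. Origin: centre of its underside.
- mug: White round cup without handle, 72 mm diameter, 80 mm tall, on the pad; leave alone. Origin: centre of its underside.
- torso: Small white marble statuette on a dark round foot, 60 mm diameter, 85 mm tall, on the pad; leave alone. Origin: centre of its underside.
- clock: Wooden desk clock, 45 (x) x 95 (y) x 90 mm tall; leave alone. Origin: centre of its underside.
- frame: Brass picture frame, 14 (x) x 110 (y) x 100 mm tall, with a foot plate reaching 45 mm behind (+x) it; leave alone. Origin: centre of the frame's underside.
Not all that is in view belongs to the job. Of the things that look like the eyepiece, the middle-sized one is meant.

How it is judged:
By the outcome, as a careful person would: the job done as asked, in the order asked, and still so for the second after the job is handed in, with the robot touching nothing.
It also fails if it takes over 72 s, if anything falls off the work surface, if the arm or the gripper's body presses on something with over 40 N, if the wrist force passes 120 N, or if a joint passes its speed limit or range.

## Working session

There is one attempt and no reset: what is moved stays moved. The work goes in short steps, Python scripts to look and compute and a tool call to move; the robot and the scene stay as the last step left them, time stands still between calls to the robot, and variables do not carry over. Pictures are saved under pics/ and viewed, at most 10 in all, crops included, and the job is handed in when it is done.

Besides the shell and the picture viewer there is one more tool, called after ">>>" by a JSON object that holds its "fn" and its "kwargs". carry_out: Moves the arm, as the interface text tells. Its arguments: {"type":"object","properties":{"commands":{"type":"array","items":{"type":"array","items":{"type":"number"}}},"jaw":{"type":"number"}},"required":["commands"]}

```bash
ls; mkdir -p pics; cat > h.py <<'E'
from bench import *
import numpy as np, cv2, pickle
def snap(n):
    s=snapshot(n); pickle.dump(s,open(f'pics/{n}.pkl','wb')); return s
def load(n): return pickle.load(open(f'pics/{n}.pkl','rb'))
def pt(s,u,v,z=None):
    R=np.array(s['R']);t=np.array(s['t'])
    d=np.array([(u-s['cx'])/s['fx'],(v-s['cy'])/s['fy'],1.])
    if z is None: return R.T@(d*s['range_z'][int(v),int(u)]-t)
    o=-R.T@t; w=R.T@d
    return o+w*(z-o[2])/w[2]
def cloud(s):
    R=np.array(s['R']);t=np.array(s['t']);Z=s['range_z']
    v,u=np.mgrid[:400,:640]
    P=np.stack([(u-s['cx'])/s['fx']*Z,(v-s['cy'])/s['fy']*Z,Z],-1)
    return (P-t)@R
def save(img,f,box=None,k=1):
    if box: img=img[box[1]:box[3],box[0]:box[2]]
    cv2.imwrite(f,cv2.resize(img[...,::-1],None,fx=k,fy=k,interpolation=cv2.INTER_CUBIC))
E
python3 - <<'E'
from h import *
o=get_obs();print(o)
for n in('top','side'):
    s=snap(n);save(s['img'],f'pics/{n}1.png',None,1.25);print(n,np.array(s['R']).round(3).tolist(),s['t'],s['fx'],s['cx'],s['cy'])
E
```

```text
pics
{'time': 0.0, 'joint_positions': array([-1.24210662e+00,  8.79116686e-02,  1.37226477e+00, -1.30936803e-05,
        1.68362086e+00, -1.03105995e-01]), 'qvel': array([ 1.32119105e-03,  1.21694189e-04,  1.26236370e-03,  1.23551820e-03,
       -4.56760265e-04,  4.36060064e-05]), 'joint_torque': array([-1.46758972e-03, -3.40186286e+01, -3.02426112e+01,  7.17067136e-02,
        3.30281421e-02, -1.69316968e-04]), 'tool_pos': array([ 0.22998093, -0.49898436,  0.20432256]), 'ee_rot': array([-3.13939838e+00, -2.13964329e-04,  4.31794003e-01]), 'wrist_force': array([ 0.01432791,  0.57819546, -0.20080123]), 'wrist_torque': array([ 0.05316954, -0.005744  , -0.00503685]), 'finger_force': 0.0, 'width': 0.09426887400145215}
top [[0.038, -0.999, -0.003], [-0.976, -0.037, -0.213], [0.212, 0.011, -0.977]] [-0.01609245  0.586824    1.04175002] 431.5628898600382 315.80901082607863 202.60513133255955
side [[-0.952, -0.306, 0.014], [-0.178, 0.519, -0.836], [0.248, -0.799, -0.548]] [0.52547836 0.19132988 0.86234311] 376.75436610439476 326.1954263620147 198.67539710813017
```

View pics/top1.png

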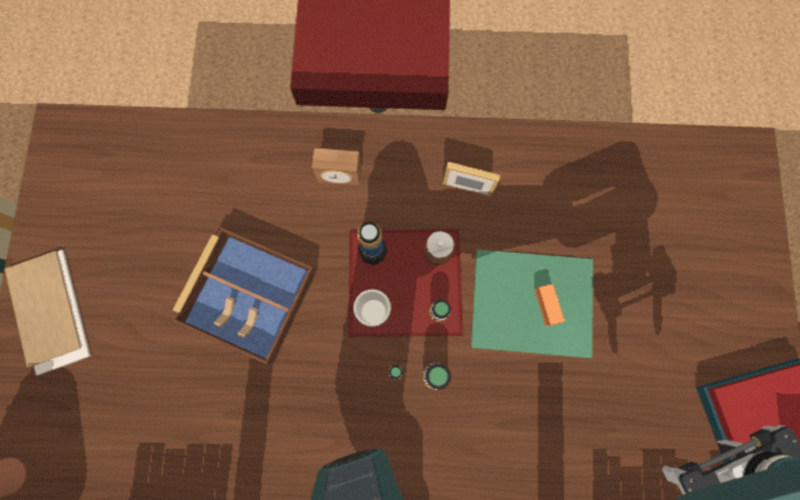

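View pics/side1.png

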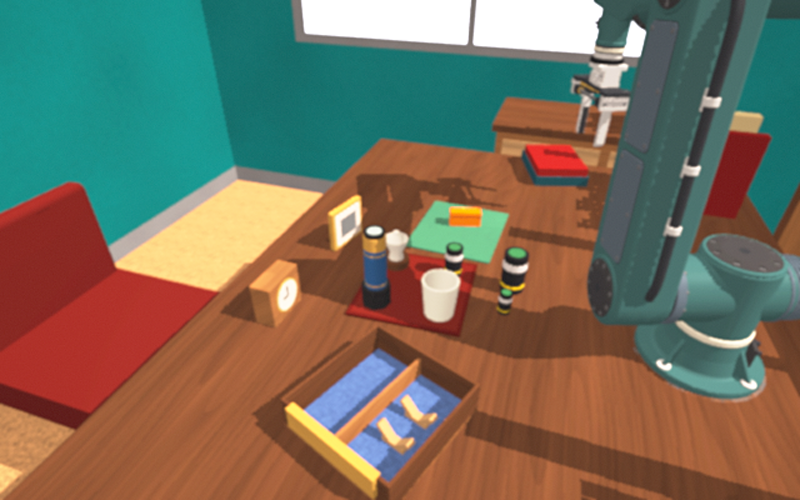

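Candidates for the eyepiece in the top picture (800-wide pixels) are (441,310) on the pad, (437,376), which is large, and (396,372), which is tiny. The middle-sized one is (441,310), standing on the pad as described. Also visible: scope top at (370,232), filter box at (550,305), case centre about (243,293) with its brass plate on the left (+y side), mug at (372,308), statuette at (440,245).

```bash
python3 - <<'E'
from h import *
s=load('top');P=cloud(s);Z=P[...,2];img=s['img'].astype(int)
save(s['img'],'pics/crop1.png',(270,165,490,320),3.6)
def rect(m,name,ax=None):
    m=m.astype(np.uint8);n,l,st,c=cv2.connectedComponentsWithStats(m)
    if n<2: print(name,'none');return
    k=1+st[1:,4].argmax();q=P[l==k]
    (cx,cy),(w,h),a=cv2.minAreaRect((q[:,:2]*1000).astype(np.float32))
    print(name,'n',len(q),'ctr',round(cx,1),round(cy,1),'size',round(w,1),round(h,1),'ang',round(a,1),'z',np.percentile(q[:,2],[2,50,98]).round(3))
v,u=np.mgrid[:400,:640]
def box(a,b,c,d): return (u>=a/1.25)&(u<c/1.25)&(v>=b/1.25)&(v<d/1.25)
rect(box(165,200,325,370)&(Z>.052)&(Z<.075),'case rim')
rect(box(350,215,390,270)&(Z>.16),'scope top')
rect(box(350,215,390,270)&(Z>.03),'scope')
rect(box(425,290,460,330)&(Z>.066)&(Z<.09),'eyep')
rect(box(420,355,460,395)&(Z>.07),'eyeBig')
rect(box(385,360,410,385)&(Z>.02),'eyeSmall')
rect(box(350,280,395,330)&(Z>.07),'mug')
rect(box(420,225,460,265)&(Z>.03),'torso')
rect(box(525,265,575,335)&(Z>.036),'filters')
g=(img[...,1]>img[...,0]+25)&(img[...,1]>img[...,2]+10)&box(465,240,600,365)
rect(g&(Z<.012),'mat')
rect(box(345,225,465,340)&(Z<.012)&(img[...,0]>1.8*img[...,1]+20),'pad')
rect(box(300,140,365,190)&(Z>.08),'clock')
rect(box(430,155,505,200)&(Z>.08),'frame')
for (a,b) in [(225,315),(247,322),(217,235),(172,310),(312,268),(268,361)]: print((a,b),pt(s,a/1.25,b/1.25).round(4))
E
```

```text
case rim n 1204 ctr 494.7 315.0 size 221.5 212.0 ang 68.6 z [0.053 0.062 0.067]
scope top n 280 ctr 485.5 36.9 size 276.2 42.7 ang 8.9 z [0.163 0.173 0.178]
scope n 583 ctr 491.6 15.2 size 275.5 57.6 ang 20.3 z [0.036 0.155 0.177]
eyep n 183 ctr 476.3 -88.7 size 34.7 37.0 ang 47.0 z [0.071 0.076 0.08 ]
eyeBig n 361 ctr 355.3 -60.4 size 98.7 48.2 ang 67.0 z [0.074 0.092 0.096]
eyeSmall n 94 ctr 351.1 -3.3 size 24.3 24.5 ang 45.9 z [0.044 0.049 0.053]
mug n 192 ctr 426.7 41.0 size 160.9 69.9 ang 8.6 z [0.071 0.085 0.091]
torso n 338 ctr 490.9 -60.0 size 52.2 293.1 ang 78.6 z [0.072 0.078 0.092]
filters n 388 ctr 446.7 -162.6 size 79.3 357.5 ang 18.5 z [0.037 0.043 0.048]
mat n 6791 ctr 505.5 -289.0 size 250.1 209.7 ang 87.2 z [-0.001  0.004  0.008]
pad n 4372 ctr 539.4 -16.8 size 228.1 238.7 ang 2.2 z [0.002 0.006 0.01 ]
clock n 637 ctr 576.0 95.0 size 479.8 100.6 ang 12.4 z [0.081 0.089 0.093]
frame n 342 ctr 757.3 -146.4 size 109.3 16.7 ang 76.5 z [0.081 0.098 0.103]
(225, 315) [0.4521 0.3552 0.0172]
(247, 322) [0.439  0.3069 0.0211]
(217, 235) [0.6119 0.3745 0.0626]
(172, 310) [ 4.599e-01  4.745e-01 -3.000e-04]
(312, 268) [0.5503 0.1736 0.0615]
(268, 361) [0.3613 0.2481 0.0566]
```

View pics/crop1.png

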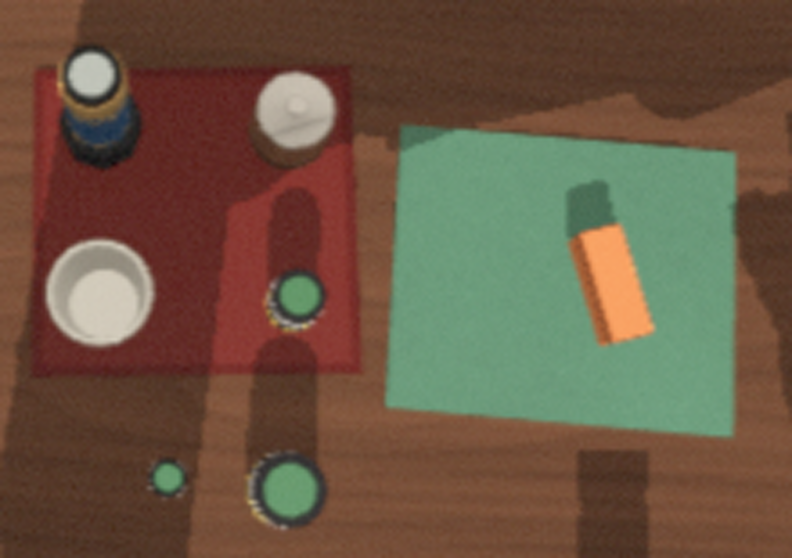

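The crop confirms the choice: the eyepiece at (300,296) on the pad is larger than the tiny one at (167,477) and smaller than the large one at (290,490). I'll redo the fits without the pixels that have no depth.

```bash
python3 - <<'E'
from h import *
s=load('top');P=cloud(s);P[s['range_z']<=0]=np.nan;Z=P[...,2];img=s['img'].astype(int)
v,u=np.mgrid[:400,:640]
def box(a,b,c,d): return (u>=a/1.25)&(u<c/1.25)&(v>=b/1.25)&(v<d/1.25)
def rect(m,name):
    q=P[m]*1000
    q=q[(abs(q-np.median(q,0))<[170,170,60]).all(1)]
    (cx,cy),(w,h),a=cv2.minAreaRect(q[:,:2].astype(np.float32))
    print(name,len(q),'ctr',round(cx,1),round(cy,1),'size',round(w,1),round(h,1),'ang',round(a,1),'med',np.median(q,0).round(1))
    return q
rect(box(165,200,325,370)&(Z>.055)&(Z<.07),'case rim')
rect(box(350,215,390,270)&(Z>.165),'scope top')
rect(box(425,290,460,330)&(Z>.068)&(Z<.09),'eyep')
rect(box(420,355,460,395)&(Z>.08),'eyeBig')
rect(box(385,360,410,385)&(Z>.04),'eyeSm')
rect(box(350,280,395,330)&(Z>.075),'mug')
rect(box(420,225,460,265)&(Z>.07),'torso')
or_=(img[...,0]>img[...,2]+80)&(img[...,0]>200)
rect(box(525,265,575,335)&(Z>.036)&or_,'filters')
rect(box(300,140,365,190)&(Z>.08),'clock')
rect(box(430,155,505,200)&(Z>.08),'frame')
c=lambda a,b:(270+(a+.5)/3.6-.5,165+(b+.5)/3.6-.5)
for n,a,b,z in [('scope',91,74,.174),('eyep',300,296,.076),('mug',100,293,.086)]+[('fil',a,b,.044) for a,b in [(580,236),(622,224),(654,330),(612,345)]]: print(n,pt(s,*c(a,b),z).round(4))
for n,a,b in [('scope',91,74),('eyep',300,296)]: print(n,pt(s,*c(a,b)).round(4))
# case: brass points; saddles
br=box(165,220,225,325)&(img[...,0]>170)&(img[...,2]<130)&(Z>.05)
rect(br,'brass top')
sad=box(205,285,265,340)&(Z>.027)&(Z<.04)
q=rect(sad,'saddle');
rect(box(200,260,300,320)&(Z>.041)&(Z<.05),'divider')
E
```

```text
case rim 1052 ctr 494.8 315.1 size 221.2 212.0 ang 68.6 med [494.4 376.3  62.1]
scope top 263 ctr 601.7 55.9 size 41.1 41.6 ang 51.2 med [600.3  55.4 173.5]
eyep 182 ctr 476.3 -88.7 size 34.7 37.0 ang 47.0 med [475.7 -87.9  76.1]
eyeBig 343 ctr 345.0 -84.4 size 46.5 47.8 ang 1.9 med [345.5 -84.   91.8]
eyeSm 93 ctr 351.1 -3.3 size 24.3 24.4 ang 46.3 med [350.9  -3.3  49.2]
mug 170 ctr 472.3 48.5 size 68.4 69.3 ang 45.5 med [477.7  51.1  85.1]
torso 336 ctr 607.4 -83.5 size 51.7 51.9 ang 22.4 med [605.5 -82.6  78.4]
filters 351 ctr 498.0 -316.8 size 78.5 31.6 ang 16.9 med [ 497.7 -316.1   43.5]
clock 635 ctr 775.9 139.0 size 95.1 48.6 ang 86.9 med [775.3 138.3  89.1]
frame 342 ctr 757.3 -146.4 size 109.3 16.7 ang 76.5 med [ 755.3 -146.7   97.8]
scope [0.6024 0.0548 0.174 ]
eyep [ 0.4757 -0.0902  0.076 ]
mug [0.4714 0.0468 0.086 ]
fil [ 0.5298 -0.2914  0.044 ]
fil [ 0.5396 -0.3215  0.044 ]
fil [ 0.4648 -0.3422  0.044 ]
fil [ 0.4532 -0.3124  0.044 ]
scope [0.6031 0.055  0.1712]
eyep [ 0.476  -0.0904  0.0736]
brass top 393 ctr 531.7 410.1 size 17.3 170.0 ang 68.6 med [529.3 410.8  63.7]
saddle 181 ctr 449.6 332.0 size 77.5 107.0 ang 66.1 med [445.2 337.2  33.7]
divider 207 ctr 524.4 299.2 size 210.1 116.0 ang 77.6 med [502.5 313.5  45. ]
```

```bash
cat >> h.py <<'E'
from scipy.spatial.transform import Rotation as Ro
def down(psi): return Ro.from_euler('xyz',[np.pi,0,np.radians(psi)])
def tilt(psi,t): # t deg about tool y: t>0 tilts tool z inward(past vertical), t<0 points outward along az psi
    return down(psi)*Ro.from_rotvec([0,np.radians(t),0])
def tcp(grasp,R): return np.array(grasp)+0.019*R.apply([0,0,1])
def cmd():
    try: return pickle.load(open('cmd.pkl','rb'))
    except OSError: return np.array([.23,-.5,.206]),down(np.degrees(.4318)).as_quat()
def setcmd(p,R): pickle.dump((np.array(p),R.as_quat()),open('cmd.pkl','wb'))
def plan(*tg):
    """tg: (tcp pos, Rotation, ncalls); prints rows, tracks commanded pose"""
    p,q=cmd();R=Ro.from_quat(q)
    for P,Q,n in tg:
        for k in range(n):
            f=1/(n-k)
            d=R.inv().apply(np.array(P)-p)*f; w=(R.inv()*Q).as_rotvec()*f
            rows=[[round(float(x),3)+0 for x in np.r_[d,w]*(i+1)/5] for i in range(5)]
            print(rows, '|',round(np.linalg.norm(d)*200),'mm/row',round(np.degrees(np.linalg.norm(w))/5,1))
            r=rows[-1]; p=p+R.apply(r[:3]); R=R*Ro.from_rotvec(r[3:])
    setcmd(p,R); print('end',p.round(4),R.as_euler('xyz').round(3))
A=np.radians(-21.4)
def case(x,y,z): 
    return np.array([.4931+x*np.cos(A)-y*np.sin(A),.3108+x*np.sin(A)+y*np.cos(A),z])
def obs():
    o=get_obs();print('t',round(o['time'],2),'q',o['joint_positions'].round(2),'p',o['tool_pos'].round(4),'r',o['ee_rot'].round(3),'F',o['wrist_force'].round(1),'w',round(o['width'],4),'ff',round(o['finger_force'],1))
E
python3 - <<'E'
from h import *
D=down(16.3)
plan(([.498,-.3165,.11],D,2),([.498,-.3165,.014],D,1))
print(case(-48,0,0),case(55,0,0))
E
```

```text
[[0.032, -0.005, 0.01, 0.0, 0.0, 0.015], [0.064, -0.011, 0.019, 0.0, 0.0, 0.029], [0.096, -0.016, 0.029, 0.0, 0.0, 0.044], [0.128, -0.022, 0.038, 0.0, 0.0, 0.059], [0.16, -0.027, 0.048, 0.0, 0.0, 0.074]] | 34 mm/row 0.8
[[0.032, -0.008, 0.01, 0.0, 0.0, 0.015], [0.063, -0.016, 0.019, 0.0, 0.0, 0.029], [0.095, -0.024, 0.029, 0.0, 0.0, 0.044], [0.126, -0.031, 0.038, 0.0, 0.0, 0.059], [0.158, -0.039, 0.048, 0.0, 0.0, 0.073]] | 34 mm/row 0.8
[[0.0, 0.0, 0.019, 0.0, 0.0, 0.0], [0.0, 0.0, 0.038, 0.0, 0.0, 0.0], [0.0, 0.0, 0.058, 0.0, 0.0, 0.0], [0.0, 0.0, 0.077, 0.0, 0.0, 0.0], [0.0, 0.0, 0.096, 0.0, 0.0, 0.0]] | 19 mm/row 0.0
end [ 0.4983 -0.3167  0.014 ] [3.142 0.    0.285]
[-44.19757916  17.82488565   0.        ] [ 51.70116987 -19.75742314   0.        ]
```

>>> {"fn": "carry_out", "kwargs": {"commands": [[0.032, -0.005, 0.01, 0, 0, 0.015], [0.064, -0.011, 0.019, 0, 0, 0.029], [0.096, -0.016, 0.029, 0, 0, 0.044], [0.128, -0.022, 0.038, 0, 0, 0.059], [0.16, -0.027, 0.048, 0, 0, 0.074]], "jaw": 1}}

```text
time: 0.6
tool_pos: [0.3649, -0.407, 0.1567]
ee_rot: [-3.141, 0.0, 0.357]
wrist_force: [0.0, -0.5, -0.7]
width: 0.0942
finger_force: 0.0
```

>>> {"fn": "carry_out", "kwargs": {"commands": [[0.032, -0.008, 0.01, 0, 0, 0.015], [0.063, -0.016, 0.019, 0, 0, 0.029], [0.095, -0.024, 0.029, 0, 0, 0.044], [0.126, -0.031, 0.038, 0, 0, 0.059], [0.158, -0.039, 0.048, 0, 0, 0.073]]}}

```text
time: 1.1
tool_pos: [0.4993, -0.3152, 0.1086]
ee_rot: [-3.141, 0.001, 0.284]
wrist_force: [-0.9, -0.1, 0.0]
width: 0.0938
finger_force: 0.0
```

```bash
sed -i 's|^def case(x,y,z): |def case(x,y,z):\n    x,y=x/1000,y/1000|' h.py; python3 - <<'E'
from h import *
D=down(16.3);E=down(68.6)
p,q=cmd()
plan(([.498,-.317,.22],D,1),([.54,.05,.22],down(45),2),([*case(55,50,0)[:2],.22],E,2),([*case(55,50,0)[:2],.07],E,1),([*case(55,50,0)[:2],.020],E,1))
print(case(-48,0,0),case(55,0,0))
E
```

```text
[[0.0, 0.0, -0.041, 0.0, 0.0, 0.0], [0.0, 0.0, -0.082, 0.0, 0.0, 0.0], [0.0, 0.0, -0.124, 0.0, 0.0, 0.0], [0.0, 0.0, -0.165, 0.0, 0.0, 0.0], [0.0, 0.0, -0.206, 0.0, 0.0, 0.0]] | 41 mm/row 0.0
[[0.014, -0.034, 0.0, 0.0, 0.0, -0.05], [0.029, -0.068, 0.0, 0.0, 0.0, -0.1], [0.043, -0.102, 0.0, 0.0, 0.0, -0.15], [0.057, -0.136, 0.0, 0.0, 0.0, -0.2], [0.071, -0.17, 0.0, 0.0, 0.0, -0.25]] | 37 mm/row 2.9
[[0.022, -0.029, 0.0, 0.0, 0.0, -0.05], [0.045, -0.059, 0.0, 0.0, 0.0, -0.1], [0.067, -0.088, 0.0, 0.0, 0.0, -0.15], [0.089, -0.118, 0.0, 0.0, 0.0, -0.2], [0.112, -0.147, 0.0, 0.0, 0.0, -0.251]] | 37 mm/row 2.9
[[0.022, -0.019, 0.0, 0.0, 0.0, -0.041], [0.044, -0.037, 0.0, 0.0, 0.0, -0.082], [0.066, -0.056, 0.0, 0.0, 0.0, -0.123], [0.088, -0.075, 0.0, 0.0, 0.0, -0.165], [0.11, -0.094, 0.0, 0.0, 0.0, -0.206]] | 29 mm/row 2.4
[[0.025, -0.014, 0.0, 0.0, 0.0, -0.041], [0.05, -0.028, 0.0, 0.0, 0.0, -0.082], [0.075, -0.041, 0.0, 0.0, 0.0, -0.123], [0.101, -0.055, 0.0, 0.0, 0.0, -0.164], [0.126, -0.069, 0.0, 0.0, 0.0, -0.205]] | 29 mm/row 2.4
[[0.0, 0.0, 0.03, 0.0, 0.0, 0.0], [0.0, 0.0, 0.06, 0.0, 0.0, 0.0], [0.0, 0.0, 0.09, 0.0, 0.0, 0.0], [0.0, 0.0, 0.12, 0.0, 0.0, 0.0], [0.0, 0.0, 0.15, 0.0, 0.0, 0.0]] | 30 mm/row 0.0
[[0.0, 0.0, 0.01, 0.0, 0.0, 0.0], [0.0, 0.0, 0.02, 0.0, 0.0, 0.0], [0.0, 0.0, 0.03, 0.0, 0.0, 0.0], [0.0, 0.0, 0.04, 0.0, 0.0, 0.0], [0.0, 0.0, 0.05, 0.0, 0.0, 0.0]] | 10 mm/row 0.0
end [0.5626 0.3375 0.02  ] [3.142 0.    1.197]
[0.44840932 0.32831409 0.        ] [0.54430807 0.29073178 0.        ]
```

>>> {"fn": "carry_out", "kwargs": {"commands": [[0, 0, 0.019, 0, 0, 0], [0, 0, 0.038, 0, 0, 0], [0, 0, 0.058, 0, 0, 0], [0, 0, 0.077, 0, 0, 0], [0, 0, 0.096, 0, 0, 0]]}}

```text
time: 1.6
tool_pos: [0.4981, -0.3158, 0.012]
ee_rot: [-3.141, 0.001, 0.285]
wrist_force: [-0.2, -0.2, 0.1]
width: 0.0942
finger_force: 0.0
```

>>> {"fn": "carry_out", "kwargs": {"commands": [[0, 0, 0, 0, 0, 0], [0, 0, 0, 0, 0, 0], [0, 0, 0, 0, 0, 0], [0, 0, 0, 0, 0, 0], [0, 0, 0, 0, 0, 0]], "jaw": 0}}

```text
time: 2.1
tool_pos: [0.4991, -0.3167, 0.0147]
ee_rot: [3.14, -0.001, 0.285]
wrist_force: [-0.6, 0.4, -0.2]
width: 0.0571
finger_force: 0.0
```

>>> {"fn": "carry_out", "kwargs": {"commands": [[0, 0, 0, 0, 0, 0], [0, 0, 0, 0, 0, 0], [0, 0, 0, 0, 0, 0], [0, 0, 0, 0, 0, 0], [0, 0, 0, 0, 0, 0]], "jaw": 0}}

```text
time: 2.6
tool_pos: [0.4986, -0.3164, 0.0136]
ee_rot: [3.141, -0.0, 0.285]
wrist_force: [0.6, -1.0, -0.4]
width: 0.0297
finger_force: 30.0
```

>>> {"fn": "carry_out", "kwargs": {"commands": [[0, 0, -0.041, 0, 0, 0], [0, 0, -0.082, 0, 0, 0], [0, 0, -0.124, 0, 0, 0], [0, 0, -0.165, 0, 0, 0], [0, 0, -0.206, 0, 0, 0]]}}

```text
time: 3.1
tool_pos: [0.4981, -0.3157, 0.2205]
ee_rot: [-3.141, 0.001, 0.285]
wrist_force: [0.5, 0.3, -1.0]
width: 0.03
finger_force: 30.0
```

Gripped. Next is the transfer to the case.

>>> {"fn": "carry_out", "kwargs": {"commands": [[0.014, -0.034, 0, 0, 0, -0.05], [0.029, -0.068, 0, 0, 0, -0.1], [0.043, -0.102, 0, 0, 0, -0.15], [0.057, -0.136, 0, 0, 0, -0.2], [0.071, -0.17, 0, 0, 0, -0.25]]}}

```text
time: 3.6
tool_pos: [0.5185, -0.1314, 0.2188]
ee_rot: [-3.141, 0.001, 0.537]
wrist_force: [0.9, 0.9, -1.2]
width: 0.0298
finger_force: 30.0
```

>>> {"fn": "carry_out", "kwargs": {"commands": [[0.022, -0.029, 0, 0, 0, -0.05], [0.045, -0.059, 0, 0, 0, -0.1], [0.067, -0.088, 0, 0, 0, -0.15], [0.089, -0.118, 0, 0, 0, -0.2], [0.112, -0.147, 0, 0, 0, -0.251]]}}

```text
time: 4.1
tool_pos: [0.5398, 0.0521, 0.2189]
ee_rot: [-3.141, 0.001, 0.788]
wrist_force: [0.2, 0.0, -1.8]
width: 0.0299
finger_force: 30.0
```

>>> {"fn": "carry_out", "kwargs": {"commands": [[0.022, -0.019, 0, 0, 0, -0.041], [0.044, -0.037, 0, 0, 0, -0.082], [0.066, -0.056, 0, 0, 0, -0.123], [0.088, -0.075, 0, 0, 0, -0.165], [0.11, -0.094, 0, 0, 0, -0.206]]}}

```text
time: 4.6
tool_pos: [0.5511, 0.1959, 0.2187]
ee_rot: [-3.141, 0.001, 0.994]
wrist_force: [0.1, -0.3, -1.5]
width: 0.03
finger_force: 30.0
```

>>> {"fn": "carry_out", "kwargs": {"commands": [[0.025, -0.014, 0, 0, 0, -0.041], [0.05, -0.028, 0, 0, 0, -0.082], [0.075, -0.041, 0, 0, 0, -0.123], [0.101, -0.055, 0, 0, 0, -0.164], [0.126, -0.069, 0, 0, 0, -0.205]]}}

```text
time: 5.1
tool_pos: [0.5624, 0.3391, 0.2185]
ee_rot: [-3.14, 0.001, 1.199]
wrist_force: [1.1, 0.5, -1.2]
width: 0.0298
finger_force: 30.0
```

>>> {"fn": "carry_out", "kwargs": {"commands": [[0, 0, 0.03, 0, 0, 0], [0, 0, 0.06, 0, 0, 0], [0, 0, 0.09, 0, 0, 0], [0, 0, 0.12, 0, 0, 0], [0, 0, 0.15, 0, 0, 0]]}}

```text
time: 5.6
tool_pos: [0.5621, 0.3378, 0.0674]
ee_rot: [-3.14, 0.001, 1.197]
wrist_force: [-0.3, -0.4, -1.2]
width: 0.0294
finger_force: 30.0
```

```bash
python3 - <<'E'
from h import *
E=down(68.6);p,q=cmd()
e=[.476,-.0895]
plan(([*p[:2],.22],E,1),([*e,.22],E,3),([*e,.1],E,1),([*e,.026],E,1))
E
```

```text
[[0.0, 0.0, -0.04, 0.0, 0.0, 0.0], [0.0, 0.0, -0.08, 0.0, 0.0, 0.0], [0.0, 0.0, -0.12, 0.0, 0.0, 0.0], [0.0, 0.0, -0.16, 0.0, 0.0, 0.0], [0.0, 0.0, -0.2, 0.0, 0.0, 0.0]] | 40 mm/row 0.0
[[-0.029, 0.005, 0.0, 0.0, 0.0, 0.0], [-0.057, 0.01, 0.0, 0.0, 0.0, 0.0], [-0.086, 0.015, 0.0, 0.0, 0.0, 0.0], [-0.114, 0.02, 0.0, 0.0, 0.0, 0.0], [-0.143, 0.025, 0.0, 0.0, 0.0, 0.0]] | 29 mm/row 0.0
[[-0.029, 0.005, 0.0, 0.0, 0.0, 0.0], [-0.057, 0.01, 0.0, 0.0, 0.0, 0.0], [-0.086, 0.015, 0.0, 0.0, 0.0, 0.0], [-0.114, 0.02, 0.0, 0.0, 0.0, 0.0], [-0.143, 0.025, 0.0, 0.0, 0.0, 0.0]] | 29 mm/row 0.0
[[-0.029, 0.005, 0.0, 0.0, 0.0, 0.0], [-0.057, 0.01, 0.0, 0.0, 0.0, 0.0], [-0.086, 0.015, 0.0, 0.0, 0.0, 0.0], [-0.114, 0.02, 0.0, 0.0, 0.0, 0.0], [-0.143, 0.025, 0.0, 0.0, 0.0, 0.0]] | 29 mm/row 0.0
[[0.0, 0.0, 0.024, 0.0, 0.0, 0.0], [0.0, 0.0, 0.048, 0.0, 0.0, 0.0], [0.0, 0.0, 0.072, 0.0, 0.0, 0.0], [0.0, 0.0, 0.096, 0.0, 0.0, 0.0], [0.0, 0.0, 0.12, 0.0, 0.0, 0.0]] | 24 mm/row 0.0
[[0.0, 0.0, 0.015, 0.0, 0.0, 0.0], [0.0, 0.0, 0.03, 0.0, 0.0, 0.0], [0.0, 0.0, 0.044, 0.0, 0.0, 0.0], [0.0, 0.0, 0.059, 0.0, 0.0, 0.0], [0.0, 0.0, 0.074, 0.0, 0.0, 0.0]] | 15 mm/row 0.0
end [ 0.4757 -0.0893  0.026 ] [3.142 0.    1.197]
```

>>> {"fn": "carry_out", "kwargs": {"commands": [[0, 0, 0.01, 0, 0, 0], [0, 0, 0.02, 0, 0, 0], [0, 0, 0.03, 0, 0, 0], [0, 0, 0.04, 0, 0, 0], [0, 0, 0.05, 0, 0, 0]]}}

```text
time: 6.1
tool_pos: [0.5636, 0.3383, 0.02]
ee_rot: [3.14, -0.002, 1.197]
wrist_force: [1.3, -0.2, -1.2]
width: 0.0296
finger_force: 30.0
```

>>> {"fn": "carry_out", "kwargs": {"commands": [[0, 0, 0, 0, 0, 0], [0, 0, 0, 0, 0, 0], [0, 0, 0, 0, 0, 0], [0, 0, 0, 0, 0, 0], [0, 0, 0, 0, 0, 0]], "jaw": 0.53}}

```text
time: 6.6
tool_pos: [0.5632, 0.3382, 0.0202]
ee_rot: [3.141, -0.001, 1.197]
wrist_force: [-0.1, 0.2, 0.2]
width: 0.0497
finger_force: 0.0
```

>>> {"fn": "carry_out", "kwargs": {"commands": [[0, 0, -0.04, 0, 0, 0], [0, 0, -0.08, 0, 0, 0], [0, 0, -0.12, 0, 0, 0], [0, 0, -0.16, 0, 0, 0], [0, 0, -0.2, 0, 0, 0]]}}

```text
time: 7.1
tool_pos: [0.5626, 0.3379, 0.2215]
ee_rot: [3.141, -0.001, 1.197]
wrist_force: [0.4, -0.3, 0.3]
width: 0.0498
finger_force: 0.0
```

>>> {"fn": "carry_out", "kwargs": {"commands": [[-0.029, 0.005, 0, 0, 0, 0], [-0.057, 0.01, 0, 0, 0, 0], [-0.086, 0.015, 0, 0, 0, 0], [-0.114, 0.02, 0, 0, 0, 0], [-0.143, 0.025, 0, 0, 0, 0]], "jaw": 0.75}}

```text
time: 7.6
tool_pos: [0.5335, 0.1947, 0.2198]
ee_rot: [3.141, -0.0, 1.197]
wrist_force: [-0.4, -0.6, -0.3]
width: 0.0708
finger_force: 0.0
```

>>> {"fn": "carry_out", "kwargs": {"commands": [[-0.029, 0.005, 0, 0, 0, 0], [-0.057, 0.01, 0, 0, 0, 0], [-0.086, 0.015, 0, 0, 0, 0], [-0.114, 0.02, 0, 0, 0, 0], [-0.143, 0.025, 0, 0, 0, 0]]}}

```text
time: 8.1
tool_pos: [0.5045, 0.0524, 0.2199]
ee_rot: [3.141, -0.0, 1.197]
wrist_force: [-0.2, 0.2, -0.3]
width: 0.0702
finger_force: 0.0
```

>>> {"fn": "carry_out", "kwargs": {"commands": [[-0.029, 0.005, 0, 0, 0, 0], [-0.057, 0.01, 0, 0, 0, 0], [-0.086, 0.015, 0, 0, 0, 0], [-0.114, 0.02, 0, 0, 0, 0], [-0.143, 0.025, 0, 0, 0, 0]]}}

```text
time: 8.6
tool_pos: [0.4756, -0.0898, 0.22]
ee_rot: [3.14, -0.0, 1.197]
wrist_force: [0.3, 0.1, -0.5]
width: 0.0705
finger_force: 0.0
```

```bash
python3 - <<'E'
from h import *
obs();s=snap('wrist');a=s['img'];t=snap('top')
save(np.hstack([a[:,:],]),'pics/w1.png')
b=t['img'][150:310,120:320]
w=cv2.resize(b,(500,400));save(np.hstack([w,cv2.resize(a,(480,300)).__class__(0) if 0 else cv2.copyMakeBorder(cv2.resize(a,(300,188)),0,212,0,0,cv2.BORDER_CONSTANT)]),'pics/m1.png')
E
```

```text
t 8.6 q [-0.3  -0.06  1.49 -0.    1.71  0.07] p [ 0.4756 -0.0898  0.22  ] r [ 3.14  -0.     1.197] F [ 0.3  0.1 -0.5] w 0.0705 ff 0.0
```

View pics/m1.png

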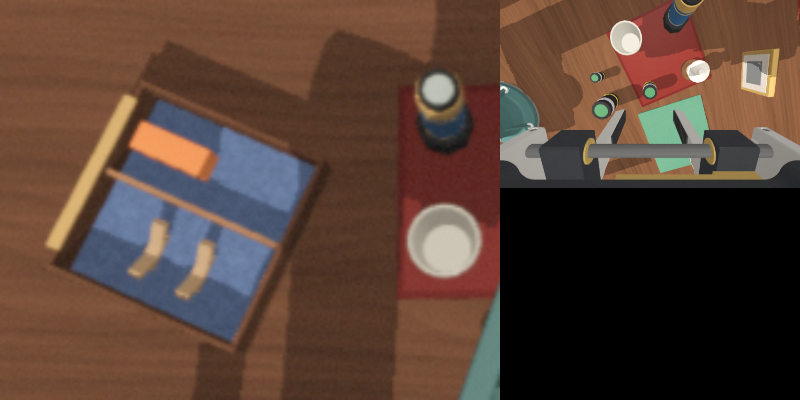

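The left part shows the orange box lying in the side compartment at (172,150) near the brass end. The right part (wrist view) shows the target eyepiece at (650,91), between the fingers' lines. I'll pick it up.

>>> {"fn": "carry_out", "kwargs": {"commands": [[0, 0, 0.024, 0, 0, 0], [0, 0, 0.048, 0, 0, 0], [0, 0, 0.072, 0, 0, 0], [0, 0, 0.096, 0, 0, 0], [0, 0, 0.12, 0, 0, 0]]}}

```text
time: 9.2
tool_pos: [0.4761, -0.0879, 0.0989]
ee_rot: [3.141, -0.001, 1.198]
wrist_force: [0.3, -0.4, -0.1]
width: 0.0703
finger_force: 0.0
```

>>> {"fn": "carry_out", "kwargs": {"commands": [[0, 0, 0.015, 0, 0, 0], [0, 0, 0.03, 0, 0, 0], [0, 0, 0.044, 0, 0, 0], [0, 0, 0.059, 0, 0, 0], [0, 0, 0.074, 0, 0, 0]]}}

```text
time: 9.7
tool_pos: [0.4763, -0.0883, 0.0251]
ee_rot: [3.141, -0.0, 1.197]
wrist_force: [0.8, 0.1, -0.6]
width: 0.0705
finger_force: 0.0
```

>>> {"fn": "carry_out", "kwargs": {"commands": [[0, 0, 0, 0, 0, 0], [0, 0, 0, 0, 0, 0], [0, 0, 0, 0, 0, 0], [0, 0, 0, 0, 0, 0], [0, 0, 0, 0, 0, 0]], "jaw": 0}}

```text
time: 10.2
tool_pos: [0.4768, -0.0891, 0.0265]
ee_rot: [3.139, -0.0, 1.197]
wrist_force: [0.8, 0.3, 0.8]
width: 0.0377
finger_force: 30.0
```

>>> {"fn": "carry_out", "kwargs": {"commands": [[0, 0, 0, 0, 0, 0], [0, 0, 0, 0, 0, 0], [0, 0, 0, 0, 0, 0], [0, 0, 0, 0, 0, 0], [0, 0, 0, 0, 0, 0]]}}

```text
time: 10.7
tool_pos: [0.4768, -0.0891, 0.0265]
ee_rot: [3.139, -0.0, 1.197]
wrist_force: [0.1, 0.2, 6.1]
width: 0.0376
finger_force: 30.0
```

```bash
python3 - <<'E'
from h import *
E=down(68.6);p,q=cmd()
# underside at pick .006 with TCP ~ .026 ; floor .008
c=case(55,-50,0)[:2]
plan(([*p[:2],.23],E,1),([*c,.23],E,3),([*c,.08],E,1),([*c,.035],E,1),([*c,.028],E,1))
E
```

```text
[[0.0, 0.0, -0.041, 0.0, 0.0, 0.0], [0.0, 0.0, -0.082, 0.0, 0.0, 0.0], [0.0, 0.0, -0.122, 0.0, 0.0, 0.0], [0.0, 0.0, -0.163, 0.0, 0.0, 0.0], [0.0, 0.0, -0.204, 0.0, 0.0, 0.0]] | 41 mm/row 0.0
[[0.022, -0.005, 0.0, 0.0, 0.0, 0.0], [0.044, -0.01, 0.0, 0.0, 0.0, 0.0], [0.066, -0.015, 0.0, 0.0, 0.0, 0.0], [0.088, -0.02, 0.0, 0.0, 0.0, 0.0], [0.11, -0.025, 0.0, 0.0, 0.0, 0.0]] | 22 mm/row 0.0
[[0.022, -0.005, 0.0, 0.0, 0.0, 0.0], [0.044, -0.01, 0.0, 0.0, 0.0, 0.0], [0.066, -0.015, 0.0, 0.0, 0.0, 0.0], [0.088, -0.02, 0.0, 0.0, 0.0, 0.0], [0.109, -0.025, 0.0, 0.0, 0.0, 0.0]] | 22 mm/row 0.0
[[0.022, -0.005, 0.0, 0.0, 0.0, 0.0], [0.044, -0.01, 0.0, 0.0, 0.0, 0.0], [0.066, -0.015, 0.0, 0.0, 0.0, 0.0], [0.088, -0.02, 0.0, 0.0, 0.0, 0.0], [0.11, -0.025, 0.0, 0.0, 0.0, 0.0]] | 23 mm/row 0.0
[[0.0, 0.0, 0.03, 0.0, 0.0, 0.0], [0.0, 0.0, 0.06, 0.0, 0.0, 0.0], [0.0, 0.0, 0.09, 0.0, 0.0, 0.0], [0.0, 0.0, 0.12, 0.0, 0.0, 0.0], [0.0, 0.0, 0.15, 0.0, 0.0, 0.0]] | 30 mm/row 0.0
[[0.0, 0.0, 0.009, 0.0, 0.0, 0.0], [0.0, 0.0, 0.018, 0.0, 0.0, 0.0], [0.0, 0.0, 0.027, 0.0, 0.0, 0.0], [0.0, 0.0, 0.036, 0.0, 0.0, 0.0], [0.0, 0.0, 0.045, 0.0, 0.0, 0.0]] | 9 mm/row 0.0
[[0.0, 0.0, 0.001, 0.0, 0.0, 0.0], [0.0, 0.0, 0.003, 0.0, 0.0, 0.0], [0.0, 0.0, 0.004, 0.0, 0.0, 0.0], [0.0, 0.0, 0.006, 0.0, 0.0, 0.0], [0.0, 0.0, 0.007, 0.0, 0.0, 0.0]] | 1 mm/row 0.0
end [0.5261 0.2444 0.028 ] [3.142 0.    1.197]
```

>>> {"fn": "carry_out", "kwargs": {"commands": [[0, 0, -0.041, 0, 0, 0], [0, 0, -0.082, 0, 0, 0], [0, 0, -0.122, 0, 0, 0], [0, 0, -0.163, 0, 0, 0], [0, 0, -0.204, 0, 0, 0]]}}

```text
time: 11.2
tool_pos: [0.4746, -0.0885, 0.2293]
ee_rot: [-3.138, 0.0, 1.197]
wrist_force: [0.5, 0.4, -2.6]
width: 0.0378
finger_force: 30.0
```

>>> {"fn": "carry_out", "kwargs": {"commands": [[0.022, -0.005, 0, 0, 0, 0], [0.044, -0.01, 0, 0, 0, 0], [0.066, -0.015, 0, 0, 0, 0], [0.088, -0.02, 0, 0, 0, 0], [0.11, -0.025, 0, 0, 0, 0]]}}

```text
time: 11.7
tool_pos: [0.4918, 0.0236, 0.2276]
ee_rot: [-3.138, 0.001, 1.197]
wrist_force: [0.2, -0.9, -0.8]
width: 0.0376
finger_force: 30.0
```

>>> {"fn": "carry_out", "kwargs": {"commands": [[0.022, -0.005, 0, 0, 0, 0], [0.044, -0.01, 0, 0, 0, 0], [0.066, -0.015, 0, 0, 0, 0], [0.088, -0.02, 0, 0, 0, 0], [0.109, -0.025, 0, 0, 0, 0]]}}

```text
time: 12.2
tool_pos: [0.5084, 0.1341, 0.2274]
ee_rot: [-3.138, 0.002, 1.197]
wrist_force: [0.1, -0.2, -2.1]
width: 0.0376
finger_force: 30.0
```

>>> {"fn": "carry_out", "kwargs": {"commands": [[0.022, -0.005, 0, 0, 0, 0], [0.044, -0.01, 0, 0, 0, 0], [0.066, -0.015, 0, 0, 0, 0], [0.088, -0.02, 0, 0, 0, 0], [0.11, -0.025, 0, 0, 0, 0]]}}

```text
time: 12.7
tool_pos: [0.5254, 0.2454, 0.2273]
ee_rot: [-3.138, 0.003, 1.197]
wrist_force: [0.5, 0.3, -3.2]
width: 0.0377
finger_force: 30.0
```

>>> {"fn": "carry_out", "kwargs": {"commands": [[0, 0, 0.03, 0, 0, 0], [0, 0, 0.06, 0, 0, 0], [0, 0, 0.09, 0, 0, 0], [0, 0, 0.12, 0, 0, 0], [0, 0, 0.15, 0, 0, 0]]}}

```text
time: 13.2
tool_pos: [0.5247, 0.2443, 0.0763]
ee_rot: [-3.139, 0.003, 1.197]
wrist_force: [0.1, 0.4, -1.6]
width: 0.0374
finger_force: 30.0
```

>>> {"fn": "carry_out", "kwargs": {"commands": [[0, 0, 0.009, 0, 0, 0], [0, 0, 0.018, 0, 0, 0], [0, 0, 0.027, 0, 0, 0], [0, 0, 0.036, 0, 0, 0], [0, 0, 0.045, 0, 0, 0]]}}

```text
time: 13.7
tool_pos: [0.5271, 0.2451, 0.035]
ee_rot: [3.14, -0.001, 1.197]
wrist_force: [0.9, -0.3, -1.2]
width: 0.0378
finger_force: 30.0
```

>>> {"fn": "carry_out", "kwargs": {"commands": [[0, 0, 0.001, 0, 0, 0], [0, 0, 0.003, 0, 0, 0], [0, 0, 0.004, 0, 0, 0], [0, 0, 0.006, 0, 0, 0], [0, 0, 0.007, 0, 0, 0]]}}

```text
time: 14.2
tool_pos: [0.5267, 0.245, 0.0285]
ee_rot: [3.141, -0.001, 1.197]
wrist_force: [-2.9, -1.0, 6.0]
width: 0.0373
finger_force: 30.0
```

```bash
python3 - <<'E'
from h import *
E=down(68.6);p,q=cmd()
R=tilt(0,-55);z=R.apply([0,0,1]);print(z,R.apply([1,0,0]))
G=np.array([.602,.055,.091])
plan(([*p[:2],.25],E,1),([.46,.1,.26],R,3),(tcp(G-.12*z,R),R,1))
print(tcp(G,R))
E
```

```text
[-8.19152044e-01 -7.02428547e-17 -5.73576436e-01] [ 5.73576436e-01 -1.00317193e-16 -8.19152044e-01]
[[0.0, 0.0, -0.044, 0.0, 0.0, 0.0], [0.0, 0.0, -0.089, 0.0, 0.0, 0.0], [0.0, 0.0, -0.133, 0.0, 0.0, 0.0], [0.0, 0.0, -0.178, 0.0, 0.0, 0.0], [0.0, 0.0, -0.222, 0.0, 0.0, 0.0]] | 44 mm/row 0.0
[[-0.011, -0.001, -0.001, 0.038, -0.056, 0.073], [-0.021, -0.001, -0.001, 0.076, -0.112, 0.147], [-0.032, -0.002, -0.002, 0.114, -0.168, 0.22], [-0.042, -0.002, -0.003, 0.153, -0.224, 0.293], [-0.053, -0.003, -0.003, 0.191, -0.28, 0.366]] | 11 mm/row 5.7
[[-0.01, 0.003, 0.002, 0.038, -0.056, 0.073], [-0.02, 0.007, 0.004, 0.076, -0.112, 0.147], [-0.03, 0.01, 0.006, 0.114, -0.168, 0.22], [-0.039, 0.013, 0.008, 0.153, -0.224, 0.293], [-0.049, 0.017, 0.01, 0.191, -0.279, 0.367]] | 11 mm/row 5.7
[[-0.007, 0.007, 0.003, 0.038, -0.056, 0.073], [-0.014, 0.014, 0.007, 0.076, -0.112, 0.146], [-0.022, 0.021, 0.01, 0.114, -0.168, 0.22], [-0.029, 0.028, 0.013, 0.152, -0.224, 0.293], [-0.036, 0.035, 0.017, 0.19, -0.28, 0.366]] | 11 mm/row 5.7
[[0.044, 0.009, -0.024, 0.0, 0.0, 0.0], [0.088, 0.018, -0.048, 0.0, 0.0, 0.0], [0.132, 0.027, -0.072, 0.0, 0.0, 0.0], [0.176, 0.036, -0.097, 0.0, 0.0, 0.0], [0.22, 0.045, -0.121, 0.0, 0.0, 0.0]] | 51 mm/row 0.0
end [0.6851 0.0553 0.1488] [-3.142  0.96   0.   ]
[0.58643611 0.055      0.08010205]
```

>>> {"fn": "carry_out", "kwargs": {"commands": [[0, 0, 0, 0, 0, 0], [0, 0, 0, 0, 0, 0], [0, 0, 0, 0, 0, 0], [0, 0, 0, 0, 0, 0], [0, 0, 0, 0, 0, 0]], "jaw": 0.6}}

```text
time: 14.7
tool_pos: [0.5263, 0.2448, 0.0274]
ee_rot: [3.142, 0.0, 1.197]
wrist_force: [0.2, 1.0, 0.4]
width: 0.0564
finger_force: 0.0
```

```bash
sed -i 's/# t deg.*/# t>0: tool z points outward along az psi/' h.py; python3 - <<'E'
from h import *
E=down(68.6);setcmd([.5261,.2444,.028],down(np.degrees(1.197)));p,q=cmd()
R=tilt(0,55);z=R.apply([0,0,1]);print(z.round(2),R.apply([1,0,0]).round(2))
G=np.array([.602,.055,.091])
plan(([*p[:2],.25],E,1),([.42,.1,.26],R,3),(tcp(G-.12*z,R),R,1))
print(tcp(G,R))
E
```

```text
[ 0.82 -0.   -0.57] [0.57 0.   0.82]
[[0.0, 0.0, -0.044, 0.0, 0.0, 0.0], [0.0, 0.0, -0.089, 0.0, 0.0, 0.0], [0.0, 0.0, -0.133, 0.0, 0.0, 0.0], [0.0, 0.0, -0.178, 0.0, 0.0, 0.0], [0.0, 0.0, -0.222, 0.0, 0.0, 0.0]] | 44 mm/row 0.0
[[-0.012, -0.003, -0.001, -0.038, 0.056, 0.073], [-0.023, -0.006, -0.001, -0.076, 0.112, 0.147], [-0.035, -0.009, -0.002, -0.114, 0.168, 0.22], [-0.046, -0.012, -0.003, -0.153, 0.224, 0.293], [-0.058, -0.015, -0.003, -0.191, 0.28, 0.366]] | 12 mm/row 5.7
[[-0.011, 0.002, -0.004, -0.038, 0.056, 0.073], [-0.022, 0.003, -0.008, -0.076, 0.112, 0.147], [-0.033, 0.005, -0.012, -0.114, 0.168, 0.22], [-0.044, 0.006, -0.016, -0.153, 0.224, 0.293], [-0.056, 0.008, -0.02, -0.191, 0.279, 0.367]] | 12 mm/row 5.7
[[-0.008, 0.006, -0.006, -0.038, 0.056, 0.073], [-0.016, 0.012, -0.012, -0.076, 0.112, 0.147], [-0.024, 0.019, -0.018, -0.114, 0.168, 0.22], [-0.032, 0.025, -0.025, -0.152, 0.224, 0.293], [-0.041, 0.031, -0.031, -0.19, 0.28, 0.366]] | 12 mm/row 5.7
[[-0.007, 0.009, 0.029, 0.0, 0.0, 0.0], [-0.014, 0.018, 0.058, 0.0, 0.0, 0.0], [-0.02, 0.027, 0.087, 0.0, 0.0, 0.0], [-0.027, 0.036, 0.116, 0.0, 0.0, 0.0], [-0.034, 0.045, 0.145, 0.0, 0.0, 0.0]] | 31 mm/row 0.0
end [0.5188 0.0547 0.149 ] [ 3.142e+00 -9.600e-01  1.000e-03]
[0.61756389 0.055      0.08010205]
```

>>> {"fn": "carry_out", "kwargs": {"commands": [[0, 0, -0.044, 0, 0, 0], [0, 0, -0.089, 0, 0, 0], [0, 0, -0.133, 0, 0, 0], [0, 0, -0.178, 0, 0, 0], [0, 0, -0.222, 0, 0, 0]]}}

```text
time: 15.2
tool_pos: [0.526, 0.2448, 0.2515]
ee_rot: [3.141, -0.0, 1.197]
wrist_force: [1.3, 1.0, -0.4]
width: 0.0564
finger_force: 0.0
```

>>> {"fn": "carry_out", "kwargs": {"commands": [[-0.012, -0.003, -0.001, -0.038, 0.056, 0.073], [-0.023, -0.006, -0.001, -0.076, 0.112, 0.147], [-0.035, -0.009, -0.002, -0.114, 0.168, 0.22], [-0.046, -0.012, -0.003, -0.153, 0.224, 0.293], [-0.058, -0.015, -0.003, -0.191, 0.28, 0.366]], "jaw": 0.9}}

```text
time: 15.7
tool_pos: [0.4909, 0.1959, 0.2529]
ee_rot: [3.0, -0.311, 0.846]
wrist_force: [0.5, -0.5, 0.0]
width: 0.0846
finger_force: 0.0
```

>>> {"fn": "carry_out", "kwargs": {"commands": [[-0.011, 0.002, -0.004, -0.038, 0.056, 0.073], [-0.022, 0.003, -0.008, -0.076, 0.112, 0.147], [-0.033, 0.005, -0.012, -0.114, 0.168, 0.22], [-0.044, 0.006, -0.016, -0.153, 0.224, 0.293], [-0.056, 0.008, -0.02, -0.191, 0.279, 0.367]]}}

```text
time: 16.2
tool_pos: [0.455, 0.1476, 0.2557]
ee_rot: [2.975, -0.646, 0.488]
wrist_force: [-0.8, 0.3, 0.4]
width: 0.0847
finger_force: 0.0
```

>>> {"fn": "carry_out", "kwargs": {"commands": [[-0.008, 0.006, -0.006, -0.038, 0.056, 0.073], [-0.016, 0.012, -0.012, -0.076, 0.112, 0.147], [-0.024, 0.019, -0.018, -0.114, 0.168, 0.22], [-0.032, 0.025, -0.025, -0.152, 0.224, 0.293], [-0.041, 0.031, -0.031, -0.19, 0.28, 0.366]]}}

```text
time: 16.7
tool_pos: [0.4484, 0.1217, 0.258]
ee_rot: [3.117, -0.941, 0.006]
wrist_force: [0.6, -0.7, -0.3]
width: 0.0842
finger_force: 0.0
```

```bash
python3 - <<'E'
from h import *
obs()
E
```

```text
t 16.7 q [ 0.39 -0.76  2.16 -0.43  0.89  2.09] p [0.4484 0.1217 0.258 ] r [ 3.117 -0.941  0.006] F [ 0.6 -0.7 -0.3] w 0.0842 ff 0.0
```

```bash
python3 - <<'E'
from h import *
o=get_obs();setcmd(o['tool_pos'],Ro.from_euler('xyz',o['ee_rot']))
R=tilt(0,55);z=R.apply([0,0,1])
G=np.array([.602,.055,.091])
plan((tcp(G-.12*z,R),R,1))
E
```

```text
[[-0.009, 0.013, 0.025, 0.004, 0.004, 0.001], [-0.019, 0.026, 0.049, 0.008, 0.008, 0.002], [-0.028, 0.038, 0.074, 0.012, 0.011, 0.002], [-0.037, 0.051, 0.098, 0.016, 0.015, 0.003], [-0.047, 0.064, 0.123, 0.02, 0.019, 0.004]] | 29 mm/row 0.3
end [0.5192 0.0551 0.1485] [-3.141 -0.96  -0.   ]
```

>>> {"fn": "carry_out", "kwargs": {"commands": [[-0.009, 0.013, 0.025, 0.004, 0.004, 0.001], [-0.019, 0.026, 0.049, 0.008, 0.008, 0.002], [-0.028, 0.038, 0.074, 0.012, 0.011, 0.002], [-0.037, 0.051, 0.098, 0.016, 0.015, 0.003], [-0.047, 0.064, 0.123, 0.02, 0.019, 0.004]]}}

```text
time: 17.2
tool_pos: [0.5194, 0.0552, 0.1483]
ee_rot: [3.139, -0.959, 0.006]
wrist_force: [-0.5, 0.5, -0.9]
width: 0.0845
finger_force: 0.0
```

```bash
python3 - <<'E'
from h import *
obs();s=snap('side');w=snap('wrist')
a=cv2.resize(s['img'][120:320,200:480],(560,400));b=cv2.resize(w['img'],(240,150))
save(np.hstack([a,cv2.copyMakeBorder(b,0,250,0,0,cv2.BORDER_CONSTANT)]),'pics/m2.png')
E
```

```text
t 17.2 q [-0.01 -0.58  2.31  0.02  0.45  1.54] p [0.5194 0.0552 0.1483] r [ 3.139 -0.959  0.006] F [-0.5  0.5 -0.9] w 0.0845 ff 0.0
```

View pics/m2.png

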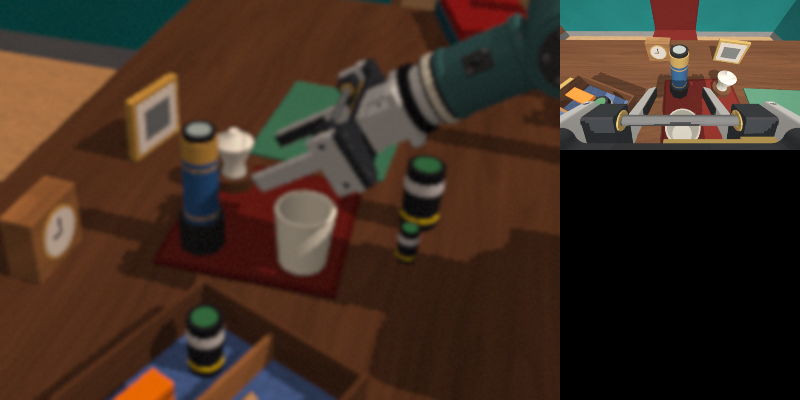

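The picture shows the eyepiece standing in the bay (205,340), and the gripper pointed at the scope (200,190) and clear of the mug (305,230). I'll advance and grip.

>>> {"fn": "carry_out", "kwargs": {"commands": [[0, 0, 0.03, 0, 0, 0], [0, 0, 0.06, 0, 0, 0], [0, 0, 0.085, 0, 0, 0], [0, 0, 0.105, 0, 0, 0], [0, 0, 0.12, 0, 0, 0]]}}

```text
time: 17.8
tool_pos: [0.617, 0.0572, 0.0821]
ee_rot: [3.14, -0.95, 0.008]
wrist_force: [0.3, -0.2, 0.3]
width: 0.0843
finger_force: 0.0
```

>>> {"fn": "carry_out", "kwargs": {"commands": [[0, 0, 0, 0, 0, 0], [0, 0, 0, 0, 0, 0], [0, 0, 0, 0, 0, 0], [0, 0, 0, 0, 0, 0], [0, 0, 0, 0, 0, 0]], "jaw": 0.55}}

```text
time: 18.3
tool_pos: [0.6163, 0.0561, 0.0834]
ee_rot: [3.139, -0.953, 0.007]
wrist_force: [0.4, -0.1, 0.1]
width: 0.0522
finger_force: 0.0
```

>>> {"fn": "carry_out", "kwargs": {"commands": [[0, 0, 0, 0, 0, 0], [0, 0, 0, 0, 0, 0], [0, 0, 0, 0, 0, 0], [0, 0, 0, 0, 0, 0], [0, 0, 0, 0, 0, 0]], "jaw": 0}}

```text
time: 18.8
tool_pos: [0.6169, 0.0558, 0.0833]
ee_rot: [3.139, -0.953, 0.007]
wrist_force: [-0.8, -2.0, 2.2]
width: 0.0434
finger_force: 29.9
```

```bash
python3 - <<'E'
from h import *
obs()
p,q=cmd();R=Ro.from_quat(q);p=p+R.apply([0,0,.12]);setcmd(p,R)
# lift, travel upright then lay
def sc(x,y,z): return np.array([x,y,z])
psi=-35
R1=tilt(0,55);R2=tilt(psi,55);R3=tilt(psi,-35)
plan((p+[0,0,.15],R,2))
E
```

```text
t 18.8 q [-0.01 -0.17  2.19  0.04  0.17  1.52] p [0.6169 0.0558 0.0833] r [ 3.139 -0.953  0.007] F [-0.8 -2.   2.2] w 0.0434 ff 29.9
[[0.012, 0.0, -0.009, 0.0, 0.0, 0.0], [0.025, 0.0, -0.017, 0.0, 0.0, 0.0], [0.037, 0.0, -0.026, 0.0, 0.0, 0.0], [0.049, 0.0, -0.034, 0.0, 0.0, 0.0], [0.061, 0.0, -0.043, 0.0, 0.0, 0.0]] | 15 mm/row 0.0
[[0.012, 0.0, -0.009, 0.0, 0.0, 0.0], [0.025, 0.0, -0.017, 0.0, 0.0, 0.0], [0.037, 0.0, -0.026, 0.0, 0.0, 0.0], [0.05, 0.0, -0.034, 0.0, 0.0, 0.0], [0.062, 0.0, -0.043, 0.0, 0.0, 0.0]] | 15 mm/row 0.0
end [0.6176 0.0551 0.2298] [-3.141 -0.96  -0.   ]
```

>>> {"fn": "carry_out", "kwargs": {"commands": [[0.012, 0, -0.009, 0, 0, 0], [0.025, 0, -0.017, 0, 0, 0], [0.037, 0, -0.026, 0, 0, 0], [0.049, 0, -0.034, 0, 0, 0], [0.061, 0, -0.043, 0, 0, 0]]}}

```text
time: 19.3
tool_pos: [0.6145, 0.0563, 0.1529]
ee_rot: [3.139, -0.943, 0.007]
wrist_force: [0.0, 0.3, -3.9]
width: 0.0438
finger_force: 29.9
```

>>> {"fn": "carry_out", "kwargs": {"commands": [[0.012, 0, -0.009, 0, 0, 0], [0.025, 0, -0.017, 0, 0, 0], [0.037, 0, -0.026, 0, 0, 0], [0.05, 0, -0.034, 0, 0, 0], [0.062, 0, -0.043, 0, 0, 0]]}}

```text
time: 19.8
tool_pos: [0.6159, 0.0563, 0.2282]
ee_rot: [3.139, -0.943, 0.007]
wrist_force: [-0.3, -0.0, -4.1]
width: 0.0436
finger_force: 29.9
```

```bash
python3 - <<'E'
from h import *
obs();o=get_obs();R=Ro.from_euler('xyz',o['ee_rot']);setcmd(o['tool_pos'],R)
psi=-35
az=np.array([np.cos(np.radians(psi)),np.sin(np.radians(psi)),0])
# travel with tool part tilted; grasp point at scope z=.087; want scope centre(z=.084) over mat centre
C=np.array([.5055,-.289,0])
print('r',np.hypot(*C[:2]))
Rm=tilt(-15,25);R3=tilt(psi,-33+0)   # 88 deg from 55
plan(([.58,-.10,.24],Rm,2),(tcp([*C[:2],.16],R3),R3,3))
E
```

```text
t 19.8 q [-0.   -0.36  2.01  0.01  0.55  1.55] p [0.6159 0.0563 0.2282] r [ 3.139 -0.943  0.007] F [-0.3 -0.  -4.1] w 0.0436 ff 29.9
r 0.5822810747396827
[[-0.001, 0.016, -0.004, -0.017, -0.05, 0.021], [-0.002, 0.031, -0.007, -0.034, -0.101, 0.042], [-0.004, 0.047, -0.011, -0.051, -0.151, 0.063], [-0.005, 0.062, -0.015, -0.068, -0.201, 0.084], [-0.006, 0.078, -0.018, -0.085, -0.252, 0.104]] | 16 mm/row 3.3
[[0.0, 0.016, -0.002, -0.017, -0.05, 0.021], [-0.001, 0.032, -0.004, -0.034, -0.101, 0.042], [-0.001, 0.048, -0.006, -0.051, -0.151, 0.063], [-0.001, 0.064, -0.009, -0.068, -0.201, 0.084], [-0.002, 0.08, -0.011, -0.085, -0.251, 0.105]] | 16 mm/row 3.3
[[-0.005, 0.013, 0.005, 0.002, -0.067, 0.024], [-0.009, 0.026, 0.01, 0.003, -0.134, 0.048], [-0.014, 0.04, 0.015, 0.005, -0.2, 0.073], [-0.019, 0.053, 0.02, 0.007, -0.267, 0.097], [-0.023, 0.066, 0.024, 0.008, -0.334, 0.121]] | 15 mm/row 4.1
[[-0.001, 0.014, 0.006, 0.002, -0.067, 0.024], [-0.002, 0.027, 0.012, 0.003, -0.134, 0.048], [-0.004, 0.041, 0.017, 0.005, -0.2, 0.073], [-0.005, 0.054, 0.023, 0.007, -0.267, 0.097], [-0.006, 0.068, 0.029, 0.009, -0.334, 0.121]] | 15 mm/row 4.1
[[0.002, 0.014, 0.006, 0.002, -0.067, 0.024], [0.005, 0.027, 0.011, 0.003, -0.134, 0.049], [0.007, 0.041, 0.017, 0.005, -0.2, 0.073], [0.009, 0.054, 0.022, 0.007, -0.267, 0.097], [0.012, 0.068, 0.028, 0.008, -0.334, 0.122]] | 15 mm/row 4.1
end [ 0.4974 -0.2831  0.1435] [ 3.141  0.576 -0.611]
```

>>> {"fn": "carry_out", "kwargs": {"commands": [[-0.001, 0.016, -0.004, -0.017, -0.05, 0.021], [-0.002, 0.031, -0.007, -0.034, -0.101, 0.042], [-0.004, 0.047, -0.011, -0.051, -0.151, 0.063], [-0.005, 0.062, -0.015, -0.068, -0.201, 0.084], [-0.006, 0.078, -0.018, -0.085, -0.252, 0.104]]}}

```text
time: 20.3
tool_pos: [0.5979, -0.0219, 0.2343]
ee_rot: [-3.119, -0.688, -0.143]
wrist_force: [1.0, 0.3, -5.0]
width: 0.0437
finger_force: 29.9
```

>>> {"fn": "carry_out", "kwargs": {"commands": [[0, 0.016, -0.002, -0.017, -0.05, 0.021], [-0.001, 0.032, -0.004, -0.034, -0.101, 0.042], [-0.001, 0.048, -0.006, -0.051, -0.151, 0.063], [-0.001, 0.064, -0.009, -0.068, -0.201, 0.084], [-0.002, 0.08, -0.011, -0.085, -0.251, 0.105]]}}

```text
time: 20.8
tool_pos: [0.5796, -0.1003, 0.2409]
ee_rot: [-3.139, -0.437, -0.264]
wrist_force: [0.2, -0.7, -3.9]
width: 0.0435
finger_force: 29.9
```

>>> {"fn": "carry_out", "kwargs": {"commands": [[-0.005, 0.013, 0.005, 0.002, -0.067, 0.024], [-0.009, 0.026, 0.01, 0.003, -0.134, 0.048], [-0.014, 0.04, 0.015, 0.005, -0.2, 0.073], [-0.019, 0.053, 0.02, 0.007, -0.267, 0.097], [-0.023, 0.066, 0.024, 0.008, -0.334, 0.121]]}}

```text
time: 21.3
tool_pos: [0.5527, -0.1611, 0.2094]
ee_rot: [-3.098, -0.1, -0.381]
wrist_force: [0.3, 0.8, -4.9]
width: 0.0433
finger_force: 30.0
```

>>> {"fn": "carry_out", "kwargs": {"commands": [[-0.001, 0.014, 0.006, 0.002, -0.067, 0.024], [-0.002, 0.027, 0.012, 0.003, -0.134, 0.048], [-0.004, 0.041, 0.017, 0.005, -0.2, 0.073], [-0.005, 0.054, 0.023, 0.007, -0.267, 0.097], [-0.006, 0.068, 0.029, 0.009, -0.334, 0.121]]}}

```text
time: 21.8
tool_pos: [0.5265, -0.2222, 0.1777]
ee_rot: [-3.095, 0.237, -0.486]
wrist_force: [-0.5, 0.9, -4.3]
width: 0.0431
finger_force: 30.0
```

>>> {"fn": "carry_out", "kwargs": {"commands": [[0.002, 0.014, 0.006, 0.002, -0.067, 0.024], [0.005, 0.027, 0.011, 0.003, -0.134, 0.049], [0.007, 0.041, 0.017, 0.005, -0.2, 0.073], [0.009, 0.054, 0.022, 0.007, -0.267, 0.097], [0.012, 0.068, 0.028, 0.008, -0.334, 0.122]]}}

```text
time: 22.3
tool_pos: [0.4999, -0.2835, 0.1447]
ee_rot: [-3.136, 0.573, -0.609]
wrist_force: [-0.5, 0.4, -3.9]
width: 0.0433
finger_force: 29.9
```

```bash
python3 - <<'E'
from h import *
obs();o=get_obs();R=Ro.from_euler('xyz',o['ee_rot']);print((R.apply([1,0,0])).round(3),R.apply([0,1,0]).round(3))
s=snap('side');t=snap('top')
# scope axis from depth: blue points in side and top clouds
for n,x in(('side',s),('top',t)):
    P=cloud(x);i=x['img'].astype(int)
    m=(i[...,2]>i[...,0]+25)&(i[...,2]>i[...,1]+5)&(x['range_z']>0)&(abs(P[...,0]-.5)<.12)&(abs(P[...,1]+.29)<.12)&(P[...,2]>.1)
    q=P[m];print(n,len(q))
    if len(q)>20:
        c=q.mean(0);U,S,V=np.linalg.svd(q-c,full_matrices=False);print(c.round(4),V[0].round(3),'pitch',np.degrees(np.arcsin(V[0][2]))*np.sign(V[0][0]))
a=cv2.resize(s['img'][100:300,250:530],(560,400));save(a,'pics/m3.png')
E
```

```text
t 22.3 q [-0.62  0.61  0.92  0.    2.18  1.57] p [ 0.4999 -0.2835  0.1447] r [-3.136  0.573 -0.609] F [-0.5  0.4 -3.9] w 0.0433 ff 29.9
[ 0.689 -0.481 -0.542] [-0.574 -0.819 -0.005]
side 126
[ 0.5064 -0.2761  0.1742] [-0.464  0.824 -0.327] pitch 19.060630818715012
top 91
[ 0.5033 -0.2558  0.2427] [-0.154  0.249  0.956] pitch -73.01261679789079
```

View pics/m3.png

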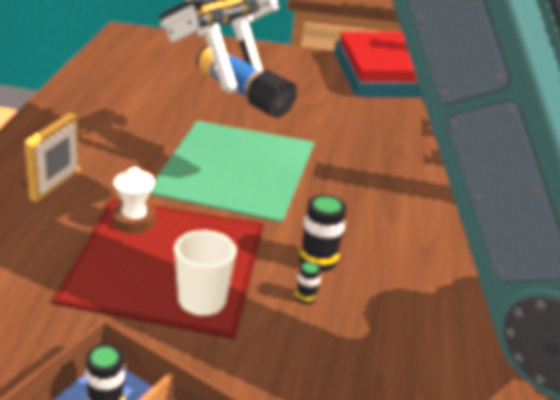

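```bash
python3 - <<'E'
from h import *
R3=tilt(-35,-37.5);g=[.5035,-.2875]
p,q=cmd()
plan((tcp([*g,.075],R3),R3,1),(tcp([*g,.042],R3),R3,1),(tcp([*g,.030],R3),R3,1))
E
```

```text
[[0.008, 0.0, 0.014, 0.0, -0.016, 0.0], [0.017, 0.0, 0.029, 0.0, -0.031, 0.0], [0.025, 0.0, 0.043, 0.0, -0.047, 0.0], [0.034, 0.0, 0.058, 0.0, -0.063, 0.0], [0.042, 0.0, 0.072, 0.0, -0.079, 0.0]] | 17 mm/row 0.9
[[0.004, 0.0, 0.005, 0.0, 0.0, 0.0], [0.008, 0.0, 0.011, 0.0, 0.0, 0.0], [0.012, 0.0, 0.016, 0.0, 0.0, 0.0], [0.016, 0.0, 0.021, 0.0, 0.0, 0.0], [0.02, 0.0, 0.027, 0.0, 0.0, 0.0]] | 7 mm/row 0.0
[[0.002, 0.0, 0.002, 0.0, 0.0, 0.0], [0.003, 0.0, 0.004, 0.0, 0.0, 0.0], [0.005, 0.0, 0.005, 0.0, 0.0, 0.0], [0.006, 0.0, 0.007, 0.0, 0.0, 0.0], [0.008, 0.0, 0.009, 0.0, 0.0, 0.0]] | 2 mm/row 0.0
end [ 0.4944 -0.281   0.0147] [ 3.141  0.655 -0.611]
```

>>> {"fn": "carry_out", "kwargs": {"commands": [[0.008, 0, 0.014, 0, -0.016, 0], [0.017, 0, 0.029, 0, -0.031, 0], [0.025, 0, 0.043, 0, -0.047, 0], [0.034, 0, 0.058, 0, -0.063, 0], [0.042, 0, 0.072, 0, -0.079, 0]]}}

```text
time: 22.9
tool_pos: [0.4973, -0.2803, 0.062]
ee_rot: [-3.135, 0.649, -0.607]
wrist_force: [0.5, 0.8, -3.9]
width: 0.0432
finger_force: 30.0
```

>>> {"fn": "carry_out", "kwargs": {"commands": [[0.004, 0, 0.005, 0, 0, 0], [0.008, 0, 0.011, 0, 0, 0], [0.012, 0, 0.016, 0, 0, 0], [0.016, 0, 0.021, 0, 0, 0], [0.02, 0, 0.027, 0, 0, 0]]}}

```text
time: 23.4
tool_pos: [0.4978, -0.281, 0.0304]
ee_rot: [-3.135, 0.645, -0.608]
wrist_force: [0.1, 0.1, -4.2]
width: 0.0433
finger_force: 30.0
```

>>> {"fn": "carry_out", "kwargs": {"commands": [[0.002, 0, 0.002, 0, 0, 0], [0.003, 0, 0.004, 0, 0, 0], [0.004, 0, 0.005, 0, 0, 0], [0.005, 0, 0.006, 0, 0, 0], [0.005, 0, 0.006, 0, 0, 0]]}}

```text
time: 23.9
tool_pos: [0.4977, -0.2809, 0.0223]
ee_rot: [-3.135, 0.647, -0.608]
wrist_force: [-0.1, 0.9, -3.6]
width: 0.0434
finger_force: 30.0
```

```bash
python3 - <<'E'
from h import *
obs()
E
```

```text
t 23.9 q [-0.61  0.74  0.99  0.    2.05  1.57] p [ 0.4977 -0.2809  0.0223] r [-3.135  0.647 -0.608] F [-0.1  0.9 -3.6] w 0.0434 ff 30.0
```

>>> {"fn": "carry_out", "kwargs": {"commands": [[0.001, 0, 0.001, 0, 0, 0], [0.001, 0, 0.002, 0, 0, 0], [0.002, 0, 0.003, 0, 0, 0], [0.003, 0, 0.004, 0, 0, 0], [0.003, 0, 0.004, 0, 0, 0]]}}

```text
time: 24.4
tool_pos: [0.4978, -0.281, 0.0184]
ee_rot: [-3.135, 0.647, -0.608]
wrist_force: [1.7, -1.5, 1.5]
width: 0.0431
finger_force: 30.0
```

>>> {"fn": "carry_out", "kwargs": {"commands": [[0.001, 0, 0.001, 0, 0, 0], [0.001, 0, 0.002, 0, 0, 0], [0.001, 0, 0.002, 0, 0, 0], [0.001, 0, 0.002, 0, 0, 0], [0.001, 0, 0.002, 0, 0, 0]]}}

```text
time: 24.9
tool_pos: [0.498, -0.2812, 0.0175]
ee_rot: [-3.136, 0.645, -0.608]
wrist_force: [1.9, -2.0, 6.4]
width: 0.0434
finger_force: 30.0
```

>>> {"fn": "carry_out", "kwargs": {"commands": [[0, 0, 0, 0, 0, 0], [0, 0, 0, 0, 0, 0], [0, 0, 0, 0, 0, 0], [0, 0, 0, 0, 0, 0], [0, 0, 0, 0, 0, 0]], "jaw": 0.53}}

```text
time: 25.4
tool_pos: [0.4971, -0.2806, 0.0148]
ee_rot: [-3.136, 0.648, -0.608]
wrist_force: [-0.4, -1.4, 1.3]
width: 0.0499
finger_force: 0.7
```

>>> {"fn": "carry_out", "kwargs": {"commands": [[0, 0, 0, 0, 0, 0], [0, 0, 0, 0, 0, 0], [0, 0, 0, 0, 0, 0], [0, 0, 0, 0, 0, 0], [0, 0, 0, 0, 0, 0]], "jaw": 0.85}}

```text
time: 25.9
tool_pos: [0.4974, -0.2804, 0.0151]
ee_rot: [-3.135, 0.648, -0.607]
wrist_force: [0.0, -0.9, -0.3]
width: 0.0794
finger_force: 0.0
```

>>> {"fn": "carry_out", "kwargs": {"commands": [[0, 0, -0.025, 0, 0, 0], [0, 0, -0.05, 0, 0, 0], [0, 0, -0.085, 0, 0, 0], [0, 0, -0.125, 0, 0, 0], [0, 0, -0.165, 0, 0, 0]]}}

```text
time: 26.4
tool_pos: [0.5786, -0.3383, 0.1483]
ee_rot: [-3.135, 0.648, -0.608]
wrist_force: [1.4, -1.1, 1.1]
width: 0.0801
finger_force: 0.0
```

```bash
python3 - <<'E'
from h import *
obs();s=snap('side');t=snap('top')
save(np.hstack([cv2.resize(s['img'][120:250,300:430],(400,400)),cv2.resize(t['img'][180:300,365:485],(400,400))]),'pics/m4.png')
E
```

```text
t 26.4 q [-0.61  0.97  0.36  0.    2.46  1.57] p [ 0.5786 -0.3383  0.1483] r [-3.135  0.648 -0.608] F [ 1.4 -1.1  1.1] w 0.0801 ff 0.0
```

View pics/m4.png

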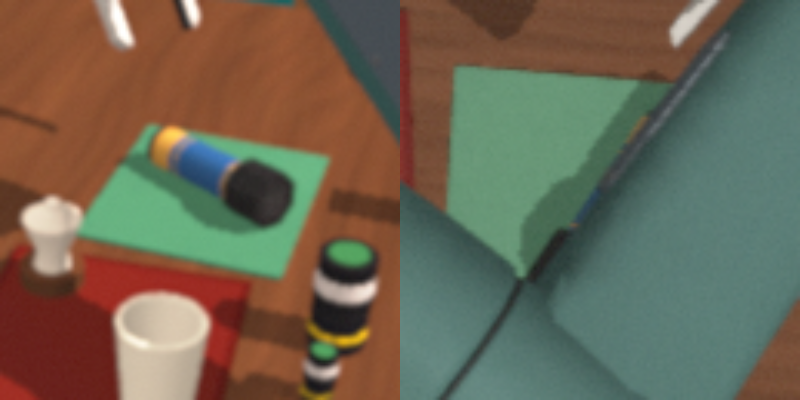

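The scope lies on the mat, bell at (262,192) and brass at (170,148) in the left crop, and the arm hides it from the top camera. I'll fit the tube from the side camera's depth.

```bash
python3 - <<'E'
from h import *
from scipy.optimize import least_squares
s=load('side');P=cloud(s);i=s['img'].astype(int);r,g,b=i[...,0],i[...,1],i[...,2]
ok=(s['range_z']>0)&(abs(P[...,0]-.5)<.12)&(abs(P[...,1]+.29)<.12)&(P[...,2]>.015)&(P[...,2]<.08)
bl=ok&(b>r+30)&(b>g+10);br=ok&(r>g+20)&(g>b+50)
bl=cv2.erode(bl.astype(np.uint8),np.ones((3,3)))>0
Q=P[bl];B=P[br];print(len(Q),len(B))
A_=np.vstack([Q,B])
def f(x):
    a=np.array([np.cos(x[0])*np.cos(x[1]),np.sin(x[0])*np.cos(x[1]),np.sin(x[1])])
    d=A_-np.array([.505,x[2],x[3]])
    return np.r_[(np.linalg.norm(np.cross(d,a),axis=1)-.022)/.002,(x[1]+.052)/.01,(x[3]-.030)/.002]
x=least_squares(f,[-.6,-.052,-.285,.03],loss='soft_l1').x
print('az',np.degrees(x[0]),'pitch',np.degrees(x[1]),x[2:],'rms',np.sqrt(np.mean(f(x)[:-2]**2))*2)
a=np.array([np.cos(x[0])*np.cos(x[1]),np.sin(x[0])*np.cos(x[1]),np.sin(x[1])]);o=np.array([.505,x[2],x[3]])
tb=(P[ok&(b>r+30)&(b>g+10)]-o)@a;tr=(B-o)@a
print('blue',np.percentile(tb,[1,50,99]),'brass',np.percentile(tr,[1,5,50,95,99]))
for k in (np.percentile(tb,[1,99]).mean(),): print('mid',o+a*k)
E
```

```text
126 69
az -33.80037543599514 pitch -3.1717125292730772 [-0.2945924   0.03019697] rms 1.5833378610812867
blue [-0.03085598 -0.0023956   0.02867492] brass [0.04494624 0.04758431 0.05733099 0.07006349 0.07616991]
mid [ 0.50409518 -0.29398666  0.0302573 ]
```

```bash
python3 - <<'E'
from h import *
o=get_obs();setcmd(o['tool_pos'],Ro.from_euler('xyz',o['ee_rot']))
R=tilt(-33.8,-3.2);g=np.array([.505,-.2945,.032])
plan((tcp(g+[0,0,.12],R),R,2),(tcp(g+[0,0,.03],R),R,1),(tcp(g,R),R,1))
E
```

```text
[[-0.006, 0.001, 0.007, -0.001, 0.058, -0.002], [-0.012, 0.001, 0.013, -0.002, 0.116, -0.004], [-0.019, 0.002, 0.02, -0.004, 0.174, -0.006], [-0.025, 0.003, 0.027, -0.005, 0.232, -0.008], [-0.031, 0.003, 0.034, -0.006, 0.29, -0.01]] | 9 mm/row 3.3
[[-0.008, 0.001, 0.005, -0.001, 0.058, -0.002], [-0.016, 0.001, 0.009, -0.003, 0.116, -0.004], [-0.024, 0.002, 0.014, -0.004, 0.174, -0.005], [-0.032, 0.002, 0.018, -0.005, 0.232, -0.007], [-0.04, 0.003, 0.023, -0.006, 0.289, -0.009]] | 9 mm/row 3.3
[[0.001, 0.0, 0.018, 0.0, 0.0, 0.0], [0.002, 0.0, 0.036, 0.0, 0.0, 0.0], [0.003, 0.0, 0.054, 0.0, 0.0, 0.0], [0.004, 0.0, 0.072, 0.0, 0.0, 0.0], [0.005, 0.0, 0.09, 0.0, 0.0, 0.0]] | 18 mm/row 0.0
[[0.0, 0.0, 0.006, 0.0, 0.0, 0.0], [0.001, 0.0, 0.012, 0.0, 0.0, 0.0], [0.001, 0.0, 0.018, 0.0, 0.0, 0.0], [0.002, 0.0, 0.024, 0.0, 0.0, 0.0], [0.002, 0.0, 0.03, 0.0, 0.0, 0.0]] | 6 mm/row 0.0
end [ 0.5039 -0.294   0.013 ] [-3.141  0.056 -0.59 ]
```

>>> {"fn": "carry_out", "kwargs": {"commands": [[-0.006, 0.001, 0.007, -0.001, 0.058, -0.002], [-0.012, 0.001, 0.013, -0.002, 0.116, -0.004], [-0.019, 0.002, 0.02, -0.004, 0.174, -0.006], [-0.025, 0.003, 0.027, -0.005, 0.232, -0.008], [-0.031, 0.003, 0.034, -0.006, 0.29, -0.01]]}}

```text
time: 27.0
tool_pos: [0.538, -0.3135, 0.1369]
ee_rot: [-3.137, 0.357, -0.598]
wrist_force: [0.1, 0.0, 0.4]
width: 0.0803
finger_force: 0.0
```

>>> {"fn": "carry_out", "kwargs": {"commands": [[-0.008, 0.001, 0.005, -0.001, 0.058, -0.002], [-0.016, 0.001, 0.009, -0.003, 0.116, -0.004], [-0.024, 0.002, 0.014, -0.004, 0.174, -0.005], [-0.032, 0.002, 0.018, -0.005, 0.232, -0.007], [-0.04, 0.003, 0.023, -0.006, 0.289, -0.009]]}}

```text
time: 27.5
tool_pos: [0.4986, -0.2899, 0.1292]
ee_rot: [-3.141, 0.068, -0.589]
wrist_force: [-0.9, 0.3, -0.2]
width: 0.0796
finger_force: 0.0
```

>>> {"fn": "carry_out", "kwargs": {"commands": [[0.001, 0, 0.018, 0, 0, 0], [0.002, 0, 0.036, 0, 0, 0], [0.003, 0, 0.054, 0, 0, 0], [0.004, 0, 0.072, 0, 0, 0], [0.005, 0, 0.09, 0, 0, 0]]}}

```text
time: 28.0
tool_pos: [0.4975, -0.2892, 0.0383]
ee_rot: [-3.141, 0.071, -0.59]
wrist_force: [0.0, -0.3, -0.1]
width: 0.0793
finger_force: 0.0
```

>>> {"fn": "carry_out", "kwargs": {"commands": [[0, 0, 0.006, 0, 0, 0], [0.001, 0, 0.012, 0, 0, 0], [0.001, 0, 0.018, 0, 0, 0], [0.002, 0, 0.024, 0, 0, 0], [0.002, 0, 0.03, 0, 0, 0]]}}

```text
time: 28.5
tool_pos: [0.4999, -0.291, 0.0106]
ee_rot: [-3.141, 0.067, -0.59]
wrist_force: [0.1, -0.2, -0.3]
width: 0.08
finger_force: 0.0
```

```bash
python3 - <<'E'
from h import *
obs();w=snap('wrist');s=snap('side')
save(np.hstack([cv2.resize(s['img'][120:250,300:430],(300,300)),cv2.resize(w['img'],(480,300))]),'pics/m5.png')
E
```

```text
t 28.5 q [-0.62  0.31  1.5  -0.    1.39  1.54] p [ 0.4999 -0.291   0.0106] r [-3.141  0.067 -0.59 ] F [ 0.1 -0.2 -0.3] w 0.08 ff 0.0
```

View pics/m5.png

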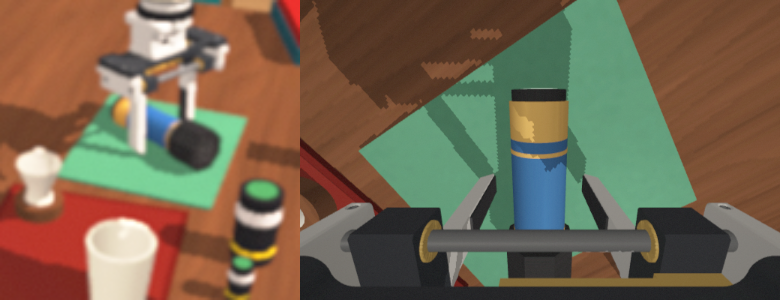

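>>> {"fn": "carry_out", "kwargs": {"commands": [[0.001, 0, 0, 0, 0, 0], [0.003, 0, 0, 0, 0, 0], [0.005, 0, -0.001, 0, 0, 0], [0.005, 0, -0.001, 0, 0, 0], [0.005, 0, -0.001, 0, 0, 0]], "jaw": 0.6}}

```text
time: 29.1
tool_pos: [0.5039, -0.2937, 0.0113]
ee_rot: [-3.141, 0.068, -0.59]
wrist_force: [-0.9, -0.2, 0.1]
width: 0.0567
finger_force: 0.0
```

>>> {"fn": "carry_out", "kwargs": {"commands": [[0, 0, 0, 0, 0, 0], [0, 0, 0, 0, 0, 0], [0, 0, 0, 0, 0, 0], [0, 0, 0, 0, 0, 0], [0, 0, 0, 0, 0, 0]], "jaw": 0}}

```text
time: 29.6
tool_pos: [0.5036, -0.2936, 0.0111]
ee_rot: [-3.141, 0.068, -0.59]
wrist_force: [-0.6, -0.9, 0.3]
width: 0.0432
finger_force: 30.0
```

>>> {"fn": "carry_out", "kwargs": {"commands": [[0, 0, 0, 0, 0, 0], [0, 0, 0, 0, 0, 0], [0, 0, 0, 0, 0, 0], [0, 0, 0, 0, 0, 0], [0, 0, 0, 0, 0, 0]]}}

```text
time: 30.1
tool_pos: [0.5036, -0.2936, 0.0111]
ee_rot: [-3.141, 0.068, -0.59]
wrist_force: [0.0, -0.7, 0.7]
width: 0.0436
finger_force: 30.0
```

```bash
python3 - <<'E'
from h import *
obs();o=get_obs();p=o['tool_pos'];R=Ro.from_euler('xyz',o['ee_rot']);setcmd(p,R)
E=tilt(68.6,-.6);c=case(-48,0,0)[:2]
plan(([*p[:2],.2],R,2),([.50,.02,.25],tilt(17,-2),3),([*c,.2],E,3))
E
```

```text
t 30.1 q [-0.62  0.32  1.49 -0.    1.4   1.54] p [ 0.5036 -0.2936  0.0111] r [-3.141  0.068 -0.59 ] F [ 0.  -0.7  0.7] w 0.0436 ff 30.0
[[-0.001, 0.0, -0.019, 0.0, 0.0, 0.0], [-0.003, 0.0, -0.038, 0.0, 0.0, 0.0], [-0.004, 0.0, -0.057, 0.0, 0.0, 0.0], [-0.005, 0.0, -0.075, 0.0, 0.0, 0.0], [-0.006, 0.0, -0.094, 0.0, 0.0, 0.0]] | 19 mm/row 0.0
[[-0.001, 0.0, -0.019, 0.0, 0.0, 0.0], [-0.003, 0.0, -0.038, 0.0, 0.0, 0.0], [-0.004, 0.0, -0.057, 0.0, 0.0, 0.0], [-0.006, 0.0, -0.076, 0.0, 0.0, 0.0], [-0.007, 0.0, -0.094, 0.0, 0.0, 0.0]] | 19 mm/row 0.0
[[-0.012, -0.017, -0.003, -0.003, 0.002, -0.059], [-0.024, -0.034, -0.005, -0.006, 0.004, -0.118], [-0.036, -0.052, -0.008, -0.009, 0.006, -0.177], [-0.048, -0.069, -0.01, -0.012, 0.008, -0.236], [-0.06, -0.086, -0.013, -0.015, 0.01, -0.295]] | 21 mm/row 3.4
[[-0.006, -0.02, -0.003, -0.003, 0.002, -0.059], [-0.013, -0.04, -0.006, -0.006, 0.004, -0.118], [-0.019, -0.06, -0.009, -0.009, 0.006, -0.177], [-0.026, -0.08, -0.012, -0.013, 0.008, -0.236], [-0.032, -0.1, -0.014, -0.016, 0.01, -0.295]] | 21 mm/row 3.4
[[0.0, -0.021, -0.003, -0.003, 0.002
[... 305 characters left out ...]
, -0.12], [0.008, -0.062, 0.01, -0.004, 0.005, -0.18], [0.011, -0.083, 0.013, -0.006, 0.006, -0.24], [0.014, -0.103, 0.016, -0.007, 0.008, -0.3]] | 21 mm/row 3.4
[[0.009, -0.019, 0.003, -0.001, 0.001, -0.06], [0.018, -0.038, 0.006, -0.003, 0.003, -0.12], [0.026, -0.057, 0.01, -0.004, 0.004, -0.18], [0.035, -0.076, 0.013, -0.005, 0.006, -0.24], [0.044, -0.095, 0.016, -0.007, 0.007, -0.3]] | 21 mm/row 3.4
[[0.014, -0.015, 0.003, -0.001, 0.002, -0.06], [0.028, -0.031, 0.006, -0.003, 0.003, -0.12], [0.042, -0.046, 0.01, -0.004, 0.005, -0.18], [0.056, -0.062, 0.013, -0.005, 0.006, -0.241], [0.07, -0.077, 0.016, -0.007, 0.008, -0.301]] | 21 mm/row 3.4
end [0.4489 0.3284 0.1999] [3.141 0.01  1.198]
```

>>> {"fn": "carry_out", "kwargs": {"commands": [[-0.001, 0, -0.019, 0, 0, 0], [-0.003, 0, -0.038, 0, 0, 0], [-0.004, 0, -0.057, 0, 0, 0], [-0.005, 0, -0.075, 0, 0, 0], [-0.006, 0, -0.094, 0, 0, 0]]}}

```text
time: 30.6
tool_pos: [0.5034, -0.2931, 0.1043]
ee_rot: [-3.14, 0.071, -0.59]
wrist_force: [0.4, 0.2, -3.8]
width: 0.0437
finger_force: 30.0
```

>>> {"fn": "carry_out", "kwargs": {"commands": [[-0.001, 0, -0.019, 0, 0, 0], [-0.003, 0, -0.038, 0, 0, 0], [-0.004, 0, -0.057, 0, 0, 0], [-0.006, 0, -0.076, 0, 0, 0], [-0.007, 0, -0.094, 0, 0, 0]]}}

```text
time: 31.1
tool_pos: [0.5032, -0.293, 0.1989]
ee_rot: [-3.14, 0.071, -0.59]
wrist_force: [0.3, -0.1, -3.1]
width: 0.0431
finger_force: 30.0
```

>>> {"fn": "carry_out", "kwargs": {"commands": [[-0.012, -0.017, -0.003, -0.003, 0.002, -0.059], [-0.024, -0.034, -0.005, -0.006, 0.004, -0.118], [-0.036, -0.052, -0.008, -0.009, 0.006, -0.177], [-0.048, -0.069, -0.01, -0.012, 0.008, -0.236], [-0.06, -0.086, -0.013, -0.015, 0.01, -0.295]]}}

```text
time: 31.6
tool_pos: [0.5016, -0.1869, 0.2149]
ee_rot: [-3.136, 0.061, -0.29]
wrist_force: [1.2, 0.1, -3.8]
width: 0.0437
finger_force: 30.0
```

>>> {"fn": "carry_out", "kwargs": {"commands": [[-0.006, -0.02, -0.003, -0.003, 0.002, -0.059], [-0.013, -0.04, -0.006, -0.006, 0.004, -0.118], [-0.019, -0.06, -0.009, -0.009, 0.006, -0.177], [-0.026, -0.08, -0.012, -0.013, 0.008, -0.236], [-0.032, -0.1, -0.014, -0.016, 0.01, -0.295]]}}

```text
time: 32.1
tool_pos: [0.5006, -0.0824, 0.2315]
ee_rot: [-3.136, 0.049, 0.006]
wrist_force: [0.4, -0.0, -3.8]
width: 0.0436
finger_force: 30.0
```

>>> {"fn": "carry_out", "kwargs": {"commands": [[0, -0.021, -0.003, -0.003, 0.002, -0.059], [-0.001, -0.042, -0.007, -0.006, 0.004, -0.118], [-0.001, -0.063, -0.01, -0.009, 0.007, -0.177], [-0.002, -0.084, -0.013, -0.012, 0.009, -0.236], [-0.002, -0.105, -0.017, -0.015, 0.011, -0.295]]}}

```text
time: 32.6
tool_pos: [0.4989, 0.0223, 0.2486]
ee_rot: [-3.139, 0.037, 0.301]
wrist_force: [-0.2, -0.3, -4.9]
width: 0.0431
finger_force: 30.0
```

>>> {"fn": "carry_out", "kwargs": {"commands": [[0.003, -0.021, 0.003, -0.001, 0.002, -0.06], [0.006, -0.041, 0.007, -0.003, 0.003, -0.12], [0.008, -0.062, 0.01, -0.004, 0.005, -0.18], [0.011, -0.083, 0.013, -0.006, 0.006, -0.24], [0.014, -0.103, 0.016, -0.007, 0.008, -0.3]]}}

```text
time: 33.1
tool_pos: [0.4813, 0.1246, 0.232]
ee_rot: [-3.137, 0.028, 0.601]
wrist_force: [0.5, -0.5, -4.2]
width: 0.0436
finger_force: 30.0
```

>>> {"fn": "carry_out", "kwargs": {"commands": [[0.009, -0.019, 0.003, -0.001, 0.001, -0.06], [0.018, -0.038, 0.006, -0.003, 0.003, -0.12], [0.026, -0.057, 0.01, -0.004, 0.004, -0.18], [0.035, -0.076, 0.013, -0.005, 0.006, -0.24], [0.044, -0.095, 0.016, -0.007, 0.007, -0.3]]}}

```text
time: 33.6
tool_pos: [0.4638, 0.2272, 0.215]
ee_rot: [-3.137, 0.021, 0.901]
wrist_force: [-0.4, 0.0, -3.5]
width: 0.0429
finger_force: 30.0
```

>>> {"fn": "carry_out", "kwargs": {"commands": [[0.014, -0.015, 0.003, -0.001, 0.002, -0.06], [0.028, -0.031, 0.006, -0.003, 0.003, -0.12], [0.042, -0.046, 0.01, -0.004, 0.005, -0.18], [0.056, -0.062, 0.013, -0.005, 0.006, -0.241], [0.07, -0.077, 0.016, -0.007, 0.008, -0.301]]}}

```text
time: 34.1
tool_pos: [0.4469, 0.3295, 0.1978]
ee_rot: [-3.139, 0.012, 1.202]
wrist_force: [-0.2, 0.2, -4.5]
width: 0.0434
finger_force: 30.0
```

```bash
python3 - <<'E'
from h import *
from scipy.optimize import least_squares
obs();s=snap('side');t=snap('top')
for n,x in(('top',t),('side',s)):
    P=cloud(x);i=x['img'].astype(int);r,g,b=i[...,0],i[...,1],i[...,2]
    ok=(x['range_z']>0)&(abs(P[...,0]-.45)<.12)&(abs(P[...,1]-.33)<.12)&(P[...,2]>.18)&(P[...,2]<.26)
    bl=ok&(b>r+30)&(b>g+10);br=ok&(r>g+20)&(g>b+40)
    Q=np.vstack([P[bl],P[br]]);print(n,bl.sum(),br.sum())
    if len(Q)<40: continue
    def f(v):
        a=np.array([np.cos(v[0])*np.cos(v[1]),np.sin(v[0])*np.cos(v[1]),np.sin(v[1])])
        return np.r_[(np.linalg.norm(np.cross(Q-[v[2],.33,v[3]],a),axis=1)-.022)/.002]
    v=least_squares(f,[1.197,0,.45,.219],loss='soft_l1').x
    a=np.array([np.cos(v[0])*np.cos(v[1]),np.sin(v[0])*np.cos(v[1]),np.sin(v[1])]);o=np.array([v[2],.33,v[3]])
    print('az',np.degrees(v[0]),'pitch',np.degrees(v[1]),o.round(4))
    tb=(P[bl]-o)@a;tr=(P[br]-o)@a
    print('blue',np.percentile(tb,[2,98]).round(4),'brass',np.percentile(tr,[2,10,50,90,98]).round(4) if len(tr) else '')
save(np.hstack([cv2.resize(s['img'][200:400,200:400],(400,400)),cv2.resize(t['img'][160:300,110:250],(400,400))]),'pics/m6.png')
E
```

```text
t 34.1 q [ 0.54  0.11  1.36 -0.01  1.68  0.9 ] p [0.4469 0.3295 0.1978] r [-3.139  0.012  1.202] F [-0.2  0.2 -4.5] w 0.0434 ff 30.0
top 401 0
az 69.84530622412952 pitch -0.826477097001348 [0.4437 0.33   0.215 ]
blue [-0.0419  0.0182] brass 
side 673 430
az 68.94492961699746 pitch 0.20921090822427332 [0.4464 0.33   0.2161]
blue [-0.042   0.0412] brass [0.0337 0.0455 0.0563 0.0705 0.0719]
```

View pics/m6.png

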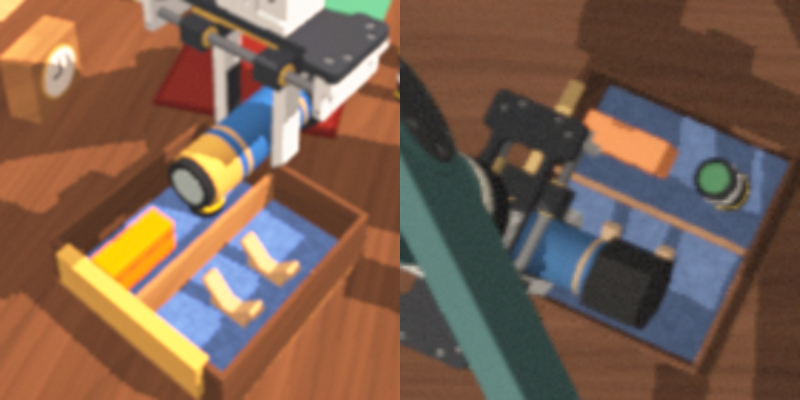

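>>> {"fn": "carry_out", "kwargs": {"commands": [[0, 0.001, 0.03, 0, 0, 0], [0, 0.001, 0.06, 0, 0, 0], [0, 0.001, 0.085, 0, 0, 0], [0, 0.001, 0.11, 0, 0, 0], [0, 0.001, 0.13, 0, 0, 0]]}}

```text
time: 34.7
tool_pos: [0.4476, 0.3257, 0.0671]
ee_rot: [-3.139, 0.013, 1.198]
wrist_force: [-0.1, 0.6, -4.4]
width: 0.0433
finger_force: 30.0
```

>>> {"fn": "carry_out", "kwargs": {"commands": [[0, 0, 0.007, 0, 0, 0], [0, 0, 0.014, 0, 0, 0], [0, 0, 0.021, 0, 0, 0], [0, 0, 0.028, 0, 0, 0], [0, 0, 0.032, 0, 0, 0]]}}

```text
time: 35.2
tool_pos: [0.4495, 0.3266, 0.0379]
ee_rot: [3.141, 0.01, 1.198]
wrist_force: [0.1, -0.4, -3.6]
width: 0.0434
finger_force: 30.0
```

```bash
python3 - <<'E'
from h import *
obs()
p=get_obs()['tool_pos']-[.4931,.3108,0]
print('case xy',p[0]*np.cos(A)+p[1]*np.sin(A),-p[0]*np.sin(A)+p[1]*np.cos(A))
s=snap('side');P=cloud(s)
i=s['img'].astype(int)
E
```

```text
t 35.2 q [ 0.53  0.2   1.59 -0.01  1.36  0.91] p [0.4495 0.3266 0.0379] r [3.141 0.01  1.198] F [ 0.1 -0.4 -3.6] w 0.0434 ff 30.0
case xy -0.046321465398809866 -0.0012238428142654946
```

>>> {"fn": "carry_out", "kwargs": {"commands": [[0, -0.001, 0.002, 0, 0, 0], [0, -0.001, 0.004, 0, 0, 0], [0, -0.001, 0.006, 0, 0, 0], [0, -0.001, 0.008, 0, 0, 0], [0, -0.001, 0.009, 0, 0, 0]]}}

```text
time: 35.75
tool_pos: [0.4484, 0.3267, 0.0287]
ee_rot: [3.141, 0.01, 1.198]
wrist_force: [0.5, -0.2, -4.0]
width: 0.0436
finger_force: 30.0
```

>>> {"fn": "carry_out", "kwargs": {"commands": [[0, 0, 0.001, 0, 0, 0], [0, 0, 0.001, 0, 0, 0], [0, 0, 0.002, 0, 0, 0], [0, 0, 0.002, 0, 0, 0], [0, 0, 0.002, 0, 0, 0]]}}

```text
time: 36.25
tool_pos: [0.4484, 0.3268, 0.027]
ee_rot: [3.141, 0.01, 1.198]
wrist_force: [0.6, 0.1, -3.6]
width: 0.0431
finger_force: 30.0
```

>>> {"fn": "carry_out", "kwargs": {"commands": [[0, 0, 0.001, 0, 0, 0], [0, 0, 0.001, 0, 0, 0], [0, 0, 0.002, 0, 0, 0], [0, 0, 0.002, 0, 0, 0], [0, 0, 0.002, 0, 0, 0]]}}

```text
time: 36.75
tool_pos: [0.4491, 0.3268, 0.0256]
ee_rot: [3.14, 0.009, 1.197]
wrist_force: [0.5, -0.4, -0.7]
width: 0.0432
finger_force: 30.0
```

>>> {"fn": "carry_out", "kwargs": {"commands": [[0, 0, 0.001, 0, 0, 0], [0, 0, 0.001, 0, 0, 0], [0, 0, 0.001, 0, 0, 0], [0, 0, 0.001, 0, 0, 0], [0, 0, 0.001, 0, 0, 0]]}}

```text
time: 37.25
tool_pos: [0.4492, 0.3269, 0.0255]
ee_rot: [3.14, 0.009, 1.197]
wrist_force: [-1.4, -2.2, 6.2]
width: 0.0436
finger_force: 30.0
```

>>> {"fn": "carry_out", "kwargs": {"commands": [[0, 0, 0, 0, 0, 0], [0, 0, 0, 0, 0, 0], [0, 0, 0, 0, 0, 0], [0, 0, 0, 0, 0, 0], [0, 0, 0, 0, 0, 0]], "jaw": 0.63}}

```text
time: 37.75
tool_pos: [0.4482, 0.3267, 0.0236]
ee_rot: [3.142, 0.01, 1.198]
wrist_force: [-0.5, -0.4, -0.0]
width: 0.0596
finger_force: 0.0
```

>>> {"fn": "carry_out", "kwargs": {"commands": [[0, 0, -0.02, 0, 0, 0], [0, 0, -0.05, 0, 0, 0], [0, 0, -0.085, 0, 0, 0], [0, 0, -0.12, 0, 0, 0], [0, 0, -0.16, 0, 0, 0]]}}

```text
time: 38.25
tool_pos: [0.4483, 0.3279, 0.1843]
ee_rot: [-3.141, 0.012, 1.198]
wrist_force: [0.2, -0.7, -0.6]
width: 0.0589
finger_force: 0.0
```

>>> {"fn": "carry_out", "kwargs": {"commands": [[-0.04, -0.02, -0.02, 0, 0, 0], [-0.08, -0.04, -0.04, 0, 0, 0], [-0.12, -0.06, -0.06, 0, 0, 0], [-0.16, -0.08, -0.06, 0, 0, 0], [-0.2, -0.1, -0.06, 0, 0, 0]]}}

```text
time: 38.75
tool_pos: [0.282, 0.1782, 0.2467]
ee_rot: [3.14, 0.009, 1.198]
wrist_force: [-0.0, -0.5, 0.5]
width: 0.0592
finger_force: 0.0
```

>>> {"fn": "carry_out", "kwargs": {"commands": [[-0.04, 0, 0, 0, 0, 0], [-0.08, 0, 0, 0, 0, 0], [-0.12, 0, 0, 0, 0, 0], [-0.16, 0, 0, 0, 0, 0], [-0.2, 0, 0, 0, 0, 0]]}}

```text
time: 39.25
tool_pos: [0.2092, -0.0079, 0.248]
ee_rot: [3.139, 0.01, 1.2]
wrist_force: [1.2, -1.9, 0.4]
width: 0.0594
finger_force: 0.0
```

```bash
python3 - <<'E'
from h import *
obs();s=snap('side');t=snap('top')
save(np.hstack([cv2.resize(s['img'][180:400,180:400],(400,400)),cv2.resize(t['img'][160:320,110:270],(400,400))]),'pics/m7.png')
E
```

```text
t 39.25 q [-0.29 -0.72  1.88 -0.01  1.98  0.07] p [ 0.2092 -0.0079  0.248 ] r [3.139 0.01  1.2  ] F [ 1.2 -1.9  0.4] w 0.0594 ff 0.0
```

View pics/m7.png

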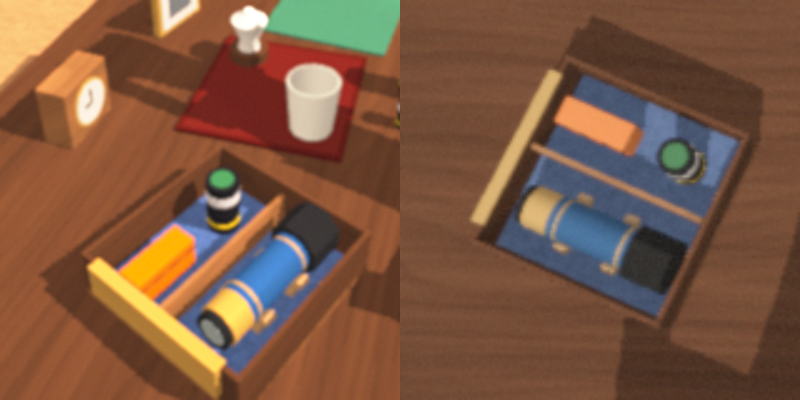

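The scope lies level in both saddles with its brass end towards the plate (left crop (228,318)). The box (160,262) and the eyepiece, standing upright (223,198), are in the side compartment, and the arm is clear of everything. I'm handing it in.

```bash
python3 -c "
from bench import *
print(close_job())"
```

```text
the job is handed in; nothing more can be done
None
```

The kit is packed and handed in at about 39 s: the scope was laid on the mat and let go, then set in the cradle brass end to the plate, the filter box and upright eyepiece are in the side compartment, and the gripper is open and clear; no verdict came back.

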